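# Pass the clay figures on to their next painting wheels

### The arm

A 6-joint arm with a two-finger parallel gripper is mounted at the origin on the work surface. World frame = base frame: x ahead of the robot, y to its left, z up, the work surface at z = 0. Lengths are in mm, angles in rad, forces in N, time in s.
With the tool pointing down it reaches from about 425 to 950 mm from the base axis. Payload 3.5 kg.
Tool frame: the origin (TCP) lies at the very end of the fingers, on their centre line; the grasp point (between the pads) lies 19 mm behind it; z points along the fingers, y is the direction in which the jaws open and shut (so a half turn about z gives the same grasp; the last joint's range is limited). The gripper opens to 85 mm and grips with 20 to 120 N. Pads are 22 mm wide; open, the fingers measure 114 mm over their backs; the gripper's body (76 mm by 85 mm) begins 54 mm behind the grasp point. The pads swing forward as they close: fully open they stand 13 mm farther back than shut.
Start: joints at [-1.437, 0.286, 1.577, -0, 1.279, -0.15], TCP at [189.028, -647.977, 205.325] pointing down, gripper open.
Joint ranges: [-2.77, 2.77], [-0.9, 2.22], [0.21, 2.48], [-1.53, 4.67], [0.24, 2.81], [-2.84, 2.84]. Speed limits (rad/s): [2.79, 2.79, 3.14, 3.14, 3.14, 3.14].

### API

Orientations are given as a unit quaternion [w, x, y, z].
In Python, from bench import observe, get_image, job_done gives the robot as it stands.
- The arm moves only by the tool servo_tool, never from a script. Its arguments are lists of equal length, an entry for each row: "grip": the finger opening in mm, from 0 to 85.4; "linear": the shift along the tool's x, y, z in mm, a list of three; "turn": the turn about the tool's z in degrees. A call has 1 to 10 rows; each row is the pose to reach, as a shift and turn from the pose commanded when the call began, along the tool's axes at that moment; what a row does not reach only later rows make up. A row lasts 1/8 s, in which the tool goes at most 62.5 mm and 10.7 degrees, less where a joint would pass 70% of its speed; a pose out of reach is approached as far as the arm can. A call with a gripper value outside its range is refused whole. The fingers move at their own pace and stop on an object; "squeeze" is the grip in N (left out, the last holds). Time passes only in rows, so rows that repeat a pose let the fingers close. It gives the time, the measured TCP pose, the force and the opening at its end, in the units of the state.
- observe(): the state, without advancing time (a new reading comes with each control period).
- get_image(name): name is "side" or "top" or "wrist"; returns a dict with "image" (384x512x3 uint8, red, green, blue), "range_z" (384x512 float32, mm along the optical axis (not along the pixel's ray), 0 where there is no reading), "K" (3x3 intrinsics, pixels), "rvec" (rotation vector, rad) and "tvec" (3), from world to camera coordinates, as OpenCV has them. Camera axes: x right, y down, z forward; pixel columns grow to the right and rows downward; lengths in mm; the calibration is good to about 2 mm. A picture is of the moment at which its call begins.
- job_done(): hands the job in, once; it reports no verdict.
The state is a dict: "time_s": time; "qpos": joint angles; "qd": joint speeds; "tau": joint torques, N m; "ee_pos": TCP position; "tcp_rot": TCP orientation; "force": force on the tool from outside, world axes, zero at the start; "wrist_torque": the same for the moment, N m; "gripper_width": finger opening in mm.
Only numpy, scipy, OpenCV 4.12 (cv2) and the standard library are available. Lean on these libraries where they do the work, as an engineer would, in place of code of your own. Each camera call takes 0.05 s, during which the arm holds its last target.

### The job

Each black clay figure has three of its four colours and still stands on the wheel of a colour it already has: move every figure to the wheel whose colour it is still missing (dog to red, rooster to yellow, monkey to green, tortoise to white), upright and centred on the wheel so that it can be spun for painting. A wheel takes only one figure, so park on the empty plywood board as needed, and keep the figures off the dusty bench. They are unfired clay, so do not drop them, tip them over or knock them together.

Things in the scene. Friction and masses are not known exactly. Their poses are not given: they have to be found in the camera images.
- dog: Black clay dog on four legs, head to -x, tail to +x; yellow, green and white rings round its body; no red yet (red wheel). 134 mm long (x -78 to 56), 93 high. Body: a level barrel along x, 42 mm across y, axis 50 mm above the feet; grip it there across y, within 20 mm of the origin. Origin: centre of the underside, z up. About 200 g.
- rooster: Black clay rooster on a round foot 58 mm across, red comb on its head (-x), three tail feathers (+x); body rings green, red, white; no yellow yet (yellow wheel). 141 mm long (x -66 to 76), 97 high. Body: a level barrel along x, 42 mm across y, axis 50 mm up; grip it there across y, within 20 mm of the origin. Origin: centre of the underside, z up. About 200 g.
- monkey: Black clay monkey sitting upright on a round base 66 mm across, white face to -x, yellow ears and collar, red stripe over the head; rings yellow, white, red; no green yet (green wheel). 101 mm high. Body: upright cylinder 50 mm across from 10 to 62 mm up, head 38 mm across; grip the body about 50 mm up, across y. Origin: centre of the underside, z up. About 200 g.
- tortoise: Black clay tortoise, head to -x; red, yellow and green dots on top; no white yet (white wheel). 100 mm long (x -57 to 43), 64 high. Shell: round, 56 mm across, upright-sided from 16 to 44 mm up; four legs 17 mm high at x +-25, y +-17 mm; grip the shell about 40 mm up, across y. Origin: centre of the underside, z up. About 200 g.
- wheel_red: Red banding wheel: fixed dark iron foot with a flat round red head 120 mm across that turns stiffly about its upright centre axis. Top face 60 mm above the origin, which is the foot's centre on the bench; z up. One figure stands on it at the start. A jar of its colour, 40 mm across, 46 mm high, stands on the bench about 90 mm to its +x side.
- wheel_yellow: Yellow banding wheel: fixed dark iron foot with a flat round yellow head 120 mm across that turns stiffly about its upright centre axis. Top face 60 mm above the origin, which is the foot's centre on the bench; z up. One figure stands on it at the start. A jar of its colour, 40 mm across, 46 mm high, stands on the bench about 90 mm to its +x side.
- wheel_green: Green banding wheel: fixed dark iron foot with a flat round green head 120 mm across that turns stiffly about its upright centre axis. Top face 60 mm above the origin, which is the foot's centre on the bench; z up. One figure stands on it at the start. A jar of its colour, 40 mm across, 46 mm high, stands on the bench about 90 mm to its +x side.
- wheel_white: White banding wheel: fixed dark iron foot with a flat round white head 120 mm across that turns stiffly about its upright centre axis. Top face 60 mm above the origin, which is the foot's centre on the bench; z up. One figure stands on it at the start. A jar of its colour, 40 mm across, 46 mm high, stands on the bench about 90 mm to its +x side.
- board: Spare ware board: fixed bare plywood square, 110 x 110 mm, flat top 20 mm above the bench, empty at the start. Origin: centre of its underside on the bench, z up, x and y along its edges.
There are look-alikes about, which are no part of the job. Leave any blue look-alike of the dog alone.

How it is judged (in metres and radians):
At the end, for the whole second after the job is handed in: Each figure stands upright (within 0.1 rad) on the head of its own wheel (dog red, rooster yellow, monkey green, tortoise white), its origin within 15 mm of the wheel's centre, let go and at rest (horizontal distance between dog and wheel_red below 0.015 m and z of dog in the frame of wheel_red between 0.055 and 0.066 m and angle between each of dog, rooster, monkey, tortoise's own z axis and vertical below 0.1 rad and linear speed of each of dog, rooster, monkey, tortoise below 0.02 m/s and angular speed of each of dog, rooster, monkey, tortoise below 0.15 rad/s and horizontal distance between rooster and wheel_yellow below 0.015 m and z of rooster in the frame of wheel_yellow between 0.055 and 0.066 m and horizontal distance between monkey and wheel_green below 0.015 m and z of monkey in the frame of wheel_green between 0.055 and 0.066 m and horizontal distance between tortoise and wheel_white below 0.015 m and z of tortoise in the frame of wheel_white between 0.055 and 0.066 m); the robot touches nothing.
It fails at once if a figure was put or dropped on the dusty bench (height (world z) of any of dog, rooster, monkey, tortoise below 0.01 m).
It fails at once if a figure was tipped over (leaning more than 35 degrees) (angle between any of dog, rooster, monkey, tortoise's own z axis and vertical above 0.6 rad).
It fails at once if a figure was dropped (fell from about 2 cm or more: faster than 0.6 m/s while the fingers do not hold it) ((linear speed of dog above 0.6 m/s and contact force between the fingers and dog below 0.2 N) or (linear speed of rooster above 0.6 m/s and contact force between the fingers and rooster below 0.2 N) or (linear speed of monkey above 0.6 m/s and contact force between the fingers and monkey below 0.2 N) or (linear speed of tortoise above 0.6 m/s and contact force between the fingers and tortoise below 0.2 N)).
It fails at once if two figures were knocked together (more than 15 N) (contact force between dog and rooster above 15 N or contact force between any of dog, rooster and monkey above 15 N or contact force between any of dog, rooster, monkey and tortoise above 15 N).
It also fails if it takes over 141 s, if anything falls off the work surface, if the arm or the gripper's body presses on something with over 40 N, if the wrist force passes 120 N, or if a joint passes its speed limit or range.

## Working session

There is one attempt and no reset: what is moved stays moved. The work goes in short steps, Python scripts to look and compute and a tool call to move; the robot and the scene stay as the last step left them, time stands still between calls to the robot, and variables do not carry over. Pictures are saved under pics/ and viewed, and the job is handed in when it is done.

Besides the shell and the picture viewer there is one more tool, called after ">>>" by a JSON object that holds its "api" and its "payload", one argument or row to a line. servo_tool: Moves the arm, as the interface text tells. Its arguments: {"type":"object","properties":{"grip":{"type":"array"},"linear":{"type":"array"},"turn":{"type":"array"},"squeeze":{"type":"number"}},"required":["grip","linear","turn"]}

```bash
ls; mkdir -p pics; cat > h.py <<'E'
import numpy as np, cv2
from bench import observe, get_image, job_done
def snap(n,fn):
    d=get_image(n); cv2.imwrite('pics/'+fn+'.png',d['image'][:,:,::-1]); np.savez('pics/'+fn+'.npz',**d); return d
def load(fn): return dict(np.load('pics/'+fn+'.npz'))
def world(d):
    h,w=d['range_z'].shape; v,u=np.mgrid[:h,:w]; z=d['range_z'];K=d['K']
    c=np.stack([(u-K[0,2])/K[0,0]*z,(v-K[1,2])/K[1,1]*z,z],-1)
    R=cv2.Rodrigues(d['rvec'])[0]; return (c-d['tvec'].ravel())@R
E
python3 - <<'E'
from h import *
s=observe();print(s)
for n in('top','side','wrist'):
    d=snap(n,n+'0');R=cv2.Rodrigues(d['rvec'])[0];print(n,d['K'].tolist(),(-R.T@d['tvec'].ravel()).round(),R.round(2).tolist())
E
```

```text
pics
{'time_s': 0.0, 'qpos': array([-1.43696487e+00,  2.87201648e-01,  1.57821252e+00, -4.05653915e-06,
        1.27861247e+00, -1.49996464e-01]), 'qd': array([ 2.68634112e-05, -6.85676865e-04, -1.71303691e-03,  5.16601214e-04,
        1.69887633e-04, -1.54465869e-03]), 'tau': array([-6.21084509e-04, -4.05981159e+01, -2.92626840e+01, -1.62815945e-04,
        5.70753735e-03,  5.33533964e-06]), 'ee_pos': array([ 188.95193028, -647.24486725,  203.90404901]), 'tcp_rot': array([-1.21696476e-03,  9.89946286e-01,  1.41438569e-01,  7.89467818e-06]), 'force': array([-0.01644011, -0.19336434, -0.18862305]), 'wrist_torque': array([-0.02313066, -0.01998361,  0.02540058]), 'gripper_width': 85.26554940334486}
top [[409.2143068002307, 0.0, 258.49879945244396], [0.0, 409.2143068002307, 197.29032676013304], [0.0, 0.0, 1.0]] [ 389.    3. 1158.] [[0.01, -1.0, -0.0], [-1.0, -0.01, -0.09], [0.09, 0.0, -1.0]]
side [[460.52681849393116, 0.0, 260.53162720407704], [0.0, 460.52681849393116, 194.29385913184754], [0.0, 0.0, 1.0]] [136. 778. 705.] [[-0.9, -0.43, 0.01], [-0.26, 0.53, -0.81], [0.34, -0.73, -0.59]]
wrist [[279.72608775577186, 0.0, 256.16514988123856], [0.0, 279.72608775577186, 191.18212476178843], [0.0, 0.0, 1.0]] [ 253. -628.  372.] [[0.28, -0.96, -0.0], [-0.93, -0.27, 0.26], [-0.25, -0.07, -0.96]]
```

View pics/top0.png

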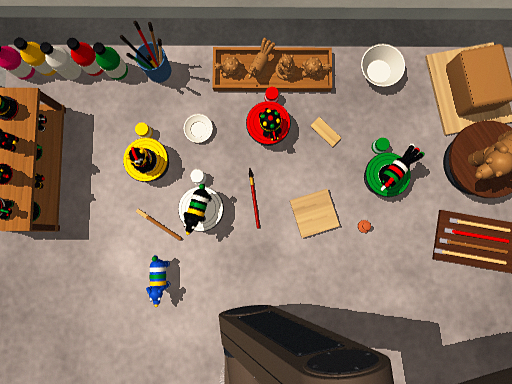

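View pics/side0.png

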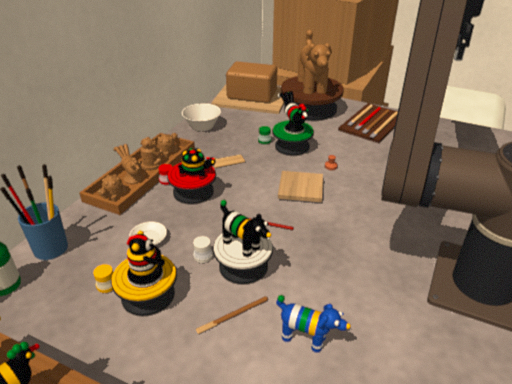

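The top view shows a monkey on yellow (145,160), a tortoise on red (268,124), a dog on white (200,209) and a rooster on green (388,175), with the empty board at (315,214). The blue dog at (157,280) and the shelf figures (x<60) are look-alikes. The four black figures on wheels fit the description. This makes two swaps, so six moves. Next I'll measure.

```bash
cat > meas.py <<'E'
from h import *
import scipy.optimize as so
W0=dict(yellow=(145,160),red=(268,124),white=(200,209),green=(388,175))
def circ(P):
    for it in range(4):
        r=so.least_squares(lambda p:np.hypot(*(P-p).T)-60,P.mean(0),loss='soft_l1',f_scale=2).x
    return r
if __name__=='__main__':
    d=load('top0');X=world(d);z=X[...,2]
    v,u=np.mgrid[:384,:512]
    for n,(a,b) in W0.items():
        near=np.hypot(u-a,v-b)<34
        m=(near&(z>53)&(z<66)).astype(np.uint8)
        zz=np.median(z[m>0])
        cs,_=cv2.findContours(m,cv2.RETR_EXTERNAL,cv2.CHAIN_APPROX_NONE)
        c=max(cs,key=cv2.contourArea)[:,0]
        hull=cv2.convexHull(c)[:,0]
        # cast hull pixels to plane z=60
        K=d['K'];R=cv2.Rodrigues(d['rvec'])[0];C=-R.T@d['tvec'].ravel()
        ray=np.c_[(hull-[K[0,2],K[1,2]])/K[0,0],np.ones(len(hull))]@R
        P=C+ray*((60-C[2])/ray[:,2])[:,None]
        r0=so.least_squares(lambda p:np.hypot(P[:,0]-p[0],P[:,1]-p[1])-p[2],[*P.mean(0)[:2],60],loss='soft_l1',f_scale=2).x
        f=near&(z>70)&(z<170)
        Q=X[f];q=Q[:,:2];
        ev,V=np.linalg.eigh(np.cov(q.T))
        print(n,'z',zz.round(1),'c,r',r0.round(1),'| fig zmax',Q[:,2].max().round(1),'mean',q.mean(0).round(1),'axis',np.degrees(np.arctan2(V[1,1],V[0,1])).round(1),'sd',np.sqrt(ev).round(1), 'reach',np.hypot(*r0[:2]).round())
    hsv=cv2.cvtColor(d['image'],cv2.COLOR_RGB2HSV)
    m=((np.hypot(u-315,v-214)<45)&(z>14)&(z<28)).astype(np.uint8)
    c=max(cv2.findContours(m,0,1)[0],key=cv2.contourArea)
    pts=cv2.boxPoints(cv2.minAreaRect(c)); K=d['K']
    ray=np.c_[(pts-[K[0,2],K[1,2]])/K[0,0],np.ones(4)]@R
    P=C+ray*((20-C[2])/ray[:,2])[:,None];print('board',P.mean(0),np.degrees(np.arctan2(*(P[1]-P[0])[1::-1])),np.linalg.norm(P[1]-P[0]),np.linalg.norm(P[2]-P[1]),z[m>0].mean())
    tiles=[]
    for n,(a,b) in W0.items():
        tiles.append(cv2.resize(d['image'][b-42:b+38,a-40:a+40,::-1],None,fx=3.7,fy=3.7,interpolation=cv2.INTER_CUBIC))
    cv2.imwrite('pics/crops.png',np.vstack([np.hstack(tiles[:2]),np.hstack(tiles[2:])]))
E
python3 meas.py
```

```text
yellow z 61.5 c,r [593.9 316.1  60.9] | fig zmax 165.9 mean [582.9 307.6] axis 163.7 sd [12.6 15.7] reach 673.0
red z 61.1 c,r [698.6 -16.2  60.7] | fig zmax 128.8 mean [682.7 -21.8] axis -163.0 sd [14.  20.8] reach 699.0
white z 61.5 c,r [461.  162.9  60.5] | fig zmax 158.2 mean [456.3 163.2] axis 162.7 sd [11.4 31.8] reach 489.0
green z 60.9 c,r [ 557.8 -340.6   60.9] | fig zmax 160.9 mean [ 559.9 -342.6] axis 137.3 sd [11.5 31.7] reach 654.0
board [ 454.37691769 -147.26779867   20.        ] -71.08482693495849 110.8046284502655 110.62688029924114 20.81463241626099
```

View pics/crops.png

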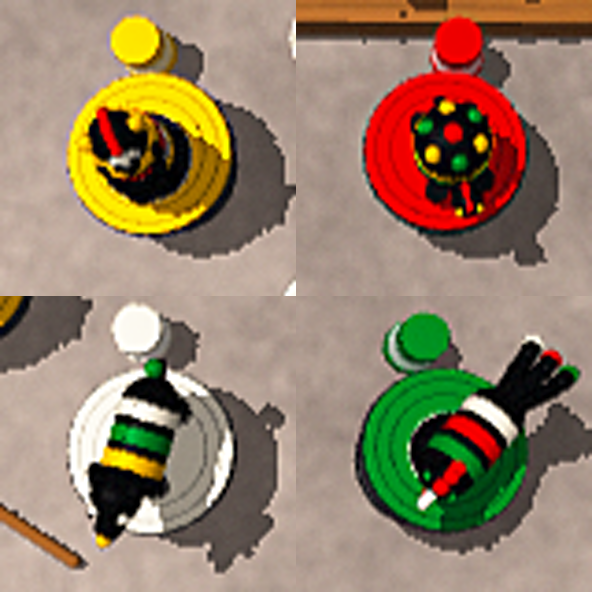

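View pics/wrist0.png

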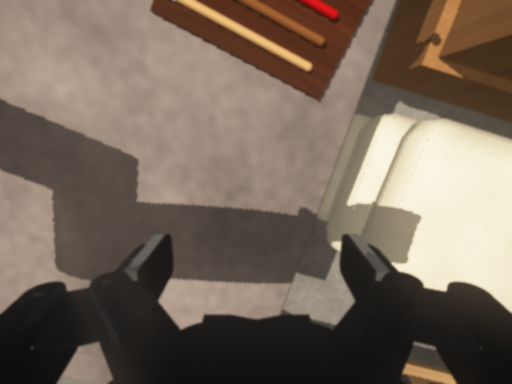

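The crops confirm the four black figures: monkey with white face and red stripe (yellow wheel), dotted tortoise (red), dog with white, green and yellow rings (white), rooster with comb and tail feathers (green). The wheel radii (60.5–60.9 mm) and the board size (110.7 mm) match what's given. Now the figure poses.

```bash
cat > figs.py <<'E'
from meas import *
WC=dict(yellow=(593.9,316.1),red=(698.6,-16.2),white=(461,162.9),green=(557.8,-340.6))
def cloud(names,c,zb,rad=95):
    out=[]
    for n in names:
        X=world(load(n)).reshape(-1,3)
        k=(np.hypot(X[:,0]-c[0],X[:,1]-c[1])<rad)&(X[:,2]>zb+8)&(X[:,2]<zb+110)
        out.append(X[k]-[0,0,zb])
    return out
def circfit(q,r):
    return so.least_squares(lambda p:np.hypot(*(q-p).T)-r,q.mean(0),loss='soft_l1',f_scale=1.5).x
def long(Q,lo,hi,zlo,zhi,rg=42):
    q=Q[Q[:,2]>20][:,:2]
    b=Q[(Q[:,2]>zlo)&(Q[:,2]<zhi)][:,:2]
    best=None
    # axis from upper barrel points
    ev,V=np.linalg.eigh(np.cov(b.T)); a=V[:,1]; 
    if a[0]<0:a=-a
    n=np.array([-a[1],a[0]]); s=b@n; t=q@a
    tt=np.percentile(t,[.3,99.7])
    return np.degrees(np.arctan2(a[1],a[0])),tt,tt-[lo,hi],np.percentile(s,[2,98]),a,n
if __name__=='__main__':
    for w,(lo,hi) in dict(white=(-78,56),green=(-66,76)).items():
        for nm,Q in zip(('top','side'),cloud(('top0','side0'),WC[w],60)):
            yaw,tt,off,sp,a,n=long(Q,lo,hi,55,76)
            o=off.mean()*a+sp.mean()*n
            print(w,nm,len(Q),'yaw',yaw.round(1),'len',np.diff(tt).round(1),'widthspan',np.diff(sp).round(1),'origin',o.round(1), 'zmax',Q[:,2].max().round(1))
    for w,zr,r in(('yellow',(15,58),25),('yellow',(70,98),19),('red',(20,43),28)):
        Qs=cloud(('top0','side0'),WC[w],60,60)
        for nm,Q in zip(('top','side'),Qs):
            q=Q[(Q[:,2]>zr[0])&(Q[:,2]<zr[1])][:,:2]; 
            if len(q)>10:
                p=circfit(q,r);print(w,nm,zr,len(q),p.round(1),'rms',np.sqrt(np.mean((np.hypot(*(q-p).T)-r)**2)).round(1),'zmax',Q[:,2].max())
E
python3 figs.py
```

```text
white top 734 yaw -16.2 len [127.7] widthspan [39.5] origin [465.5 163. ] zmax 98.2
white side 1414 yaw -17.8 len [127.1] widthspan [32.4] origin [467.8 167.4] zmax 95.1
green top 838 yaw -44.6 len [137.6] widthspan [39.4] origin [ 556.5 -343.1] zmax 100.9
green side 677 yaw -42.6 len [134.8] widthspan [30.1] origin [ 560.1 -339. ] zmax 100.1
yellow top (15, 58) 149 [583.3 315.4] rms 3.5 zmax 105.86606752767472
yellow side (15, 58) 607 [588.8 314.5] rms 3.3 zmax 102.86926813544062
yellow top (70, 98) 193 [589.5 318.3] rms 5.2 zmax 105.86606752767472
yellow side (70, 98) 428 [592.5 314.2] rms 4.1 zmax 102.86926813544062
red top (20, 43) 62 [693.2 -21.5] rms 6.5 zmax 68.754690515569
red side (20, 43) 221 [694.1 -23.8] rms 6.7 zmax 66.05277905437897
```

```bash
cat > plan.py <<'E'
import sys,json,numpy as np
# state: commanded x y z yaw(deg).  usage: plan.py x,y,z,yaw,nrows ...   (eased segments)
try: s=np.array(json.load(open('st.json')))
except: s=np.array([189.0,-648.0,205.3,16.26])
y=np.radians(s[3]); A=np.array([[np.cos(y),np.sin(y),0],[np.sin(y),-np.cos(y),0],[0,0,-1]])
L=[];T=[];p=s.copy()
for a in sys.argv[1:]:
    g=[float(v) if v!='_' else None for v in a.split(',')]; n=int(g[4])
    g=np.array([p[i] if g[i] is None else g[i] for i in range(4)])
    for k in range(1,n+1):
        f=k/n; q=p+(g-p)*f
        L.append([int(round(v)) for v in A@(q[:3]-s[:3])]);T.append(int(round(s[3]-q[3])))
    p=g
print('linear',L);print('turn',T,len(T))
e=s[:3]+A.T@np.array(L[-1]);json.dump([*e,s[3]-T[-1]],open('st.json','w'));print('end',e.round(1),s[3]-T[-1])
E
python3 plan.py 450,-330,215,5,8 470,0,220,-8,7 465.5,163.5,220,-16.5,4 | tee /dev/null
```

```text
linear [[42, -29, -1], [85, -58, -2], [127, -87, -4], [170, -116, -5], [212, -145, -6], [255, -174, -7], [297, -203, -8], [340, -232, -10], [356, -277, -10], [371, -321, -11], [387, -366, -12], [403, -410, -13], [419, -454, -13], [435, -499, -14], [451, -543, -15], [462, -583, -15], [472, -623, -15], [482, -662, -15], [493, -702, -15]]
turn [1, 3, 4, 6, 7, 8, 10, 11, 13, 15, 17, 19, 21, 22, 24, 26, 29, 31, 33] 19
end [465.7 164.  220.3] -16.74
```

```bash
rm st.json; python3 plan.py 450,-330,215,-2,8 465,-230,215,-4,2;python3 plan.py 465.5,163.5,215,-16.5,9 _,_,_,_,1
```

```text
linear [[42, -29, -1], [85, -58, -2], [127, -87, -4], [170, -116, -5], [212, -145, -6], [255, -174, -7], [297, -203, -8], [340, -232, -10], [361, -278, -10], [382, -324, -10]]
turn [2, 5, 7, 9, 11, 14, 16, 18, 19, 20] 10
end [ 465.  -230.   215.3] -3.7399999999999984
linear [[-3, -44, 0], [-6, -87, 0], [-8, -131, 0], [-11, -175, 0], [-14, -218, 0], [-17, -262, 0], [-20, -305, 0], [-22, -349, 0], [-25, -393, 0], [-25, -393, 0]]
turn [1, 3, 4, 6, 7, 9, 10, 11, 13, 13] 10
end [465.7 163.8 215.3] -16.74
```

>>> {"api": "servo_tool", "payload": {
  "grip": [85,85,85,85,85,85,85,85,85,85],
  "linear": [
    [42,-29,-1],
    [85,-58,-2],
    [127,-87,-4],
    [170,-116,-5],
    [212,-145,-6],
    [255,-174,-7],
    [297,-203,-8],
    [340,-232,-10],
    [361,-278,-10],
    [382,-324,-10]
  ],
  "turn": [2,5,7,9,11,14,16,18,19,20],
  "squeeze": 30
}}

```text
time_s: 1.4
ee_pos: [465.2, -228.2, 214.9]
tcp_rot: [-0.0, 0.999, -0.033, -0.0]
force: [0.3, 0.7, 0.9]
gripper_width: 84.5
```

>>> {"api": "servo_tool", "payload": {
  "grip": [85,85,85,85,85,85,85,85,85,85],
  "linear": [
    [-3,-44,0],
    [-6,-87,0],
    [-8,-131,0],
    [-11,-175,0],
    [-14,-218,0],
    [-17,-262,0],
    [-20,-305,0],
    [-22,-349,0],
    [-25,-393,0],
    [-25,-393,0]
  ],
  "turn": [1,3,4,6,7,9,10,11,13,13]
}}

```text
time_s: 2.65
ee_pos: [465.0, 166.0, 215.0]
tcp_rot: [-0.0, 0.99, -0.143, -0.0]
force: [-0.2, 0.3, 0.4]
gripper_width: 85.0
```

```bash
python3 - <<'E'
from h import *
snap('wrist','w1');snap('side','s1');s=observe();print(s['time_s'],s['ee_pos'],s['tcp_rot'],s['qpos'])
a=cv2.imread('pics/w1.png');b=cv2.imread('pics/s1.png');cv2.imwrite('pics/ws1.png',cv2.resize(np.hstack([a,b]),(800,300)))
E
```

```text
2.75 [465.39024107 163.86957619 214.98228557] [ 3.40329705e-04  9.89449227e-01 -1.44879378e-01 -2.79071092e-04] [ 1.32887689e-01 -1.30169523e-01  2.00171431e+00 -5.24585645e-04
  1.27077155e+00  1.99462139e+00]
```

View pics/ws1.png

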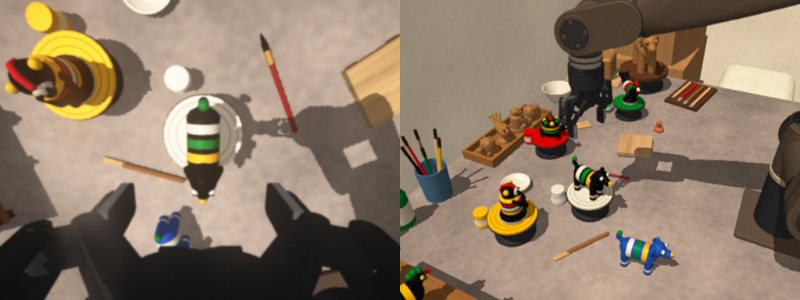

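The wrist view shows the dog upright between the open fingers, body centred at column ~200 of 400, so it's aligned with the jaws. Descending.

>>> {"api": "servo_tool", "payload": {
  "grip": [85,85,85,85,85,40,35,35,35,35],
  "linear": [
    [0,0,35],
    [0,0,70],
    [0,0,100],
    [0,0,122],
    [0,0,122],
    [0,0,122],
    [0,0,122],
    [0,0,122],
    [0,0,122],
    [0,0,122]
  ],
  "turn": [0,0,0,0,0,0,0,0,0,0],
  "squeeze": 30
}}

```text
time_s: 4.0
ee_pos: [466.4, 163.2, 94.7]
tcp_rot: [0.001, 0.989, -0.145, 0.001]
force: [-2.1, -3.1, 5.9]
gripper_width: 35.0
```

```bash
python3 - <<'E'
from h import *
snap('wrist','w2');snap('side','s2');s=observe();print(s['time_s'],s['ee_pos'],s['gripper_width'],s['force'])
a=cv2.imread('pics/w2.png');b=cv2.imread('pics/s2.png')[100:340,180:500];cv2.imwrite('pics/ws2.png',cv2.resize(np.hstack([a,cv2.resize(b,(512,384))]),(800,300)))
E
```

```text
4.1 [466.39301858 163.17698125  94.71159274] 34.986414326043004 [-1.69274349 -4.23248965  5.56555802]
```

View pics/ws2.png

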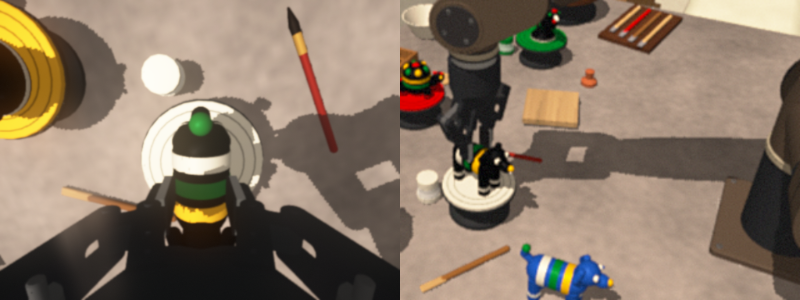

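Width 35 is less than the 42 mm barrel, and the tool is pushed up by 6 N. So the pads closed on the upper part of the barrel. I'll open, go 9 mm lower and close again.

>>> {"api": "servo_tool", "payload": {
  "grip": [70,85,85,85,35,35,35,35,35,35],
  "linear": [
    [0,0,0],
    [0,0,0],
    [0,0,5],
    [0,0,9],
    [0,0,9],
    [0,0,9],
    [0,0,9],
    [0,0,9],
    [0,0,9],
    [0,0,9]
  ],
  "turn": [0,0,0,0,0,0,0,0,0,0]
}}

```text
time_s: 5.35
ee_pos: [465.9, 163.7, 84.6]
tcp_rot: [0.0, 0.989, -0.146, 0.0]
force: [-0.8, -0.7, 2.7]
gripper_width: 41.3
```

```bash
python3 - <<'E'
from h import *
snap('wrist','w3');snap('side','s3');s=observe();print(s['time_s'],s['ee_pos'],s['gripper_width'],s['force'])
a=cv2.imread('pics/w3.png');b=cv2.imread('pics/s3.png')[150:310,180:393];cv2.imwrite('pics/ws3.png',cv2.resize(np.hstack([a,cv2.resize(b,(512,384),interpolation=2)]),(800,300)))
E
```

```text
5.45 [465.85972943 163.78070974  84.60451963] 41.49299916476701 [-1.05814874 -1.47471511  2.58218556]
```

View pics/ws3.png

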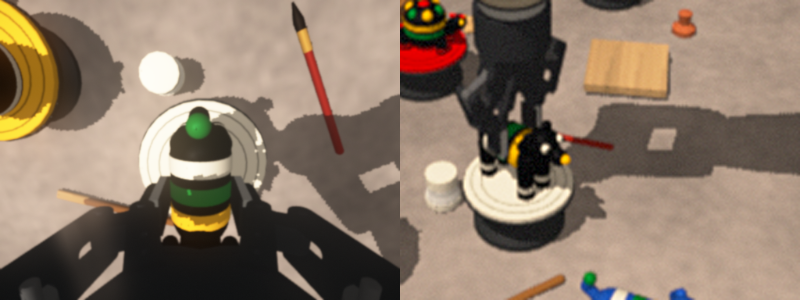

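Width 41.4 mm matches the barrel. Lift and carry to the board.

```bash
sed -i 's/$//' st.json; python3 - <<'E'
import json;json.dump([465.7,163.8,84.3,-16.74],open('st.json','w'))
E
python3 plan.py _,_,92,_,1 _,_,135,_,2 460,0,135,_,4 454,-147,135,_,3 ; python3 plan.py _,_,100,_,1 _,_,60,_,2 _,_,46,_,2 _,_,44.7,_,1 _,_,_,_,4; cp st.json st2.json;python3 plan.py _,_,_,_,1 _,_,170,_,4
```

```text
linear [[0, 0, -8], [0, 0, -29], [0, 0, -51], [10, 40, -51], [21, 79, -51], [31, 119, -51], [42, 159, -51], [54, 206, -51], [66, 253, -51], [78, 301, -51]]
turn [0, 0, 0, 0, 0, 0, 0, 0, 0, 0] 10
end [ 453.7 -146.9  135.3] -16.74
linear [[0, 0, 35], [0, 0, 55], [0, 0, 75], [0, 0, 82], [0, 0, 89], [0, 0, 91], [0, 0, 91], [0, 0, 91], [0, 0, 91], [0, 0, 91]]
turn [0, 0, 0, 0, 0, 0, 0, 0, 0, 0] 10
end [ 453.7 -146.9   44.3] -16.74
linear [[0, 0, 0], [0, 0, -31], [0, 0, -63], [0, 0, -94], [0, 0, -126]]
turn [0, 0, 0, 0, 0] 5
end [ 453.7 -146.9  170.3] -16.74
```

>>> {"api": "servo_tool", "payload": {
  "grip": [35,35,35,35,35,35,35,35,35,35],
  "linear": [
    [0,0,-8],
    [0,0,-29],
    [0,0,-51],
    [10,40,-51],
    [21,79,-51],
    [31,119,-51],
    [42,159,-51],
    [54,206,-51],
    [66,253,-51],
    [78,301,-51]
  ],
  "turn": [0,0,0,0,0,0,0,0,0,0],
  "squeeze": 40
}}

```text
time_s: 6.7
ee_pos: [453.3, -148.1, 135.1]
tcp_rot: [-0.0, 0.989, -0.146, 0.0]
force: [0.5, 1.2, -2.4]
gripper_width: 41.3
```

>>> {"api": "servo_tool", "payload": {
  "grip": [35,35,35,35,35,35,35,35],
  "linear": [
    [0,0,10],
    [0,0,35],
    [0,0,55],
    [0,0,70],
    [0,0,80],
    [0,0,86],
    [0,0,86],
    [0,0,86]
  ],
  "turn": [0,0,0,0,0,0,0,0]
}}

```text
time_s: 7.7
ee_pos: [454.3, -147.2, 50.0]
tcp_rot: [0.0, 0.989, -0.146, 0.001]
force: [0.5, -1.3, -1.6]
gripper_width: 41.0
```

```bash
python3 - <<'E'
from h import *
snap('wrist','w4');snap('side','s4');s=observe();print(s['time_s'],s['ee_pos'],s['gripper_width'],s['force'])
a=cv2.imread('pics/w4.png');b=cv2.imread('pics/s4.png')[100:260,210:423];cv2.imwrite('pics/ws4.png',cv2.resize(np.hstack([a,cv2.resize(b,(512,384),interpolation=2)]),(800,300)))
E
```

```text
7.8 [ 454.20867088 -147.1694746    49.98273089] 40.72895871675729 [ 0.20269955  0.38047999 -1.06789279]
```

View pics/ws4.png

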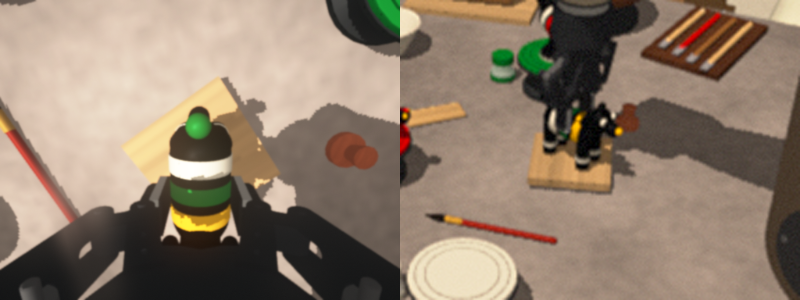

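The dog is level over the board. Force has dropped from -2.4 to -1 N, so it's close to contact. I'll lower it and release.

>>> {"api": "servo_tool", "payload": {
  "grip": [35,35,35,35],
  "linear": [
    [0,0,2],
    [0,0,4],
    [0,0,5],
    [0,0,5]
  ],
  "turn": [0,0,0,0]
}}

```text
time_s: 8.3
ee_pos: [453.8, -147.0, 44.7]
tcp_rot: [-0.0, 0.989, -0.146, -0.0]
force: [-1.6, 0.2, 2.2]
gripper_width: 40.9
```

>>> {"api": "servo_tool", "payload": {
  "grip": [42,45,55,85,85,85,85,85,85,85],
  "linear": [
    [0,0,0],
    [0,0,0],
    [0,0,0],
    [0,0,0],
    [0,0,0],
    [0,0,-20],
    [0,0,-60],
    [0,0,-100],
    [0,0,-140],
    [0,0,-160]
  ],
  "turn": [0,0,0,0,0,0,0,0,0,0]
}}

```text
time_s: 9.55
ee_pos: [454.7, -147.4, 207.3]
tcp_rot: [0.001, 0.989, -0.146, 0.002]
force: [-0.2, -0.9, -0.3]
gripper_width: 84.8
```

```bash
python3 - <<'E'
import json;json.dump([453.7,-146.9,204.3,-16.74],open('st.json','w'))
from h import *
snap('wrist','w5');snap('top','t5');snap('side','s5');s=observe();print(s['time_s'],s['ee_pos'],s['gripper_width'],s['force'])
a=cv2.imread('pics/w5.png');b=cv2.imread('pics/s5.png')[90:250,100:313];cv2.imwrite('pics/ws5.png',cv2.resize(np.hstack([a,cv2.resize(b,(512,384),interpolation=2)]),(800,300)))
E
```

```text
9.7 [ 454.30098033 -147.19825426  205.35920426] 84.53612546243015 [-0.73041078 -0.90982643  0.07516099]
```

View pics/ws5.png

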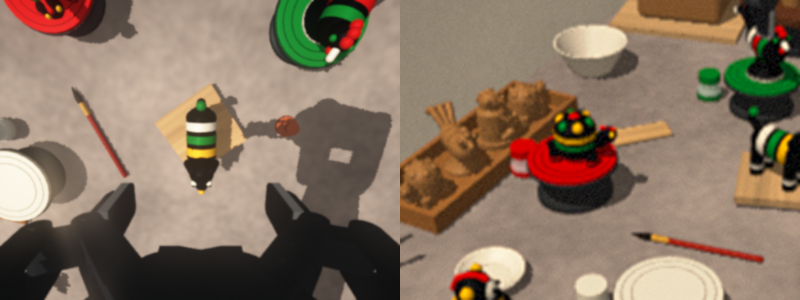

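View pics/t5.png

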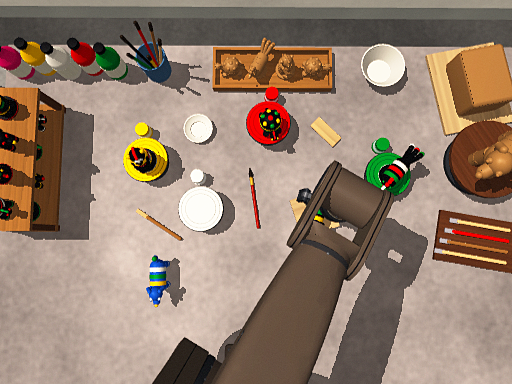

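The dog stands upright on the board, and the white wheel at (200,209) is empty. I'll re-measure that wheel and the tortoise, and check where the fingertips sit relative to the TCP.

```bash
python3 - <<'E'
from figs import *
d=load('t5');X=world(d);z=X[...,2];v,u=np.mgrid[:384,:512]
m=(np.hypot(u-200,v-209)<34)&(z>53)&(z<66)
hull=cv2.convexHull(np.argwhere(m)[:,::-1].astype(np.int32))[:,0]
P=X[hull[:,1],hull[:,0]];print('white',so.least_squares(lambda p:np.hypot(P[:,0]-p[0],P[:,1]-p[1])-p[2],[461,163,60],loss='soft_l1').x.round(1), X[m][:,:2].mean(0).round(1))
# fingertips: side cloud near TCP
for n,tz in(('s5',205.4),('w5',205.4)):
    Q=world(load(n)).reshape(-1,3);k=(np.hypot(Q[:,0]-454,Q[:,1]+147)<75)&(Q[:,2]>150)&(Q[:,2]<330)
    q=Q[k];print(n,k.sum(),'z rel',np.percentile(q[:,2]-tz,[0,1,5,20,50]).round(1) if k.any() else'')
    a=np.radians(-16.74);ty=q[:,0]*0
    ty=(q[:,0]-454.3)*np.sin(a)-(q[:,1]+147.2)*np.cos(a)
    for s in(1,-1):
        g=q[(s*ty>30)&(s*ty<62)]
        if len(g):
            for h in range(-5,70,6):
                gg=g[(g[:,2]-tz>h)&(g[:,2]-tz<=h+6)]
                if len(gg)>3: print(s,h,len(gg),'ty inner',np.percentile(s*((gg[:,0]-454.3)*np.sin(a)-(gg[:,1]+147.2)*np.cos(a)),[2,98]).round(1))
# tortoise wrist/side/top
for n in('top0','side0','s5','w5'):
    Q=cloud((n,),WC['red'],60,50)[0]
    for lo,hi in((30,44),(44,70)):
        q=Q[(Q[:,2]>lo)&(Q[:,2]<hi)]
        if len(q)>8:
            p=circfit(q[:,:2],28) if hi==44 else q[:,:2].mean(0);print(n,lo,len(q),p.round(1))
img=load('w5')['image'];cv2.imwrite('pics/f5.png',cv2.resize(img[220:384,:,::-1],(800,256)))
E
```

```text
white [461.6 164.   61.1] [460.8 163.1]
s5 945 z rel [41.9 44.5 51.4 68.8 98.7]
1 43 16 ty inner [40.7 49.4]
1 49 23 ty inner [39.3 48.2]
1 55 24 ty inner [40.  53.9]
1 61 24 ty inner [39.6 51.6]
1 67 25 ty inner [40.9 48.1]
-1 43 14 ty inner [43.3 51.5]
-1 49 20 ty inner [42.1 57.6]
-1 55 29 ty inner [44.4 57.5]
-1 61 25 ty inner [44.3 57.5]
-1 67 24 ty inner [43.5 59. ]
w5 40663 z rel [ 39.8  47.3  61.9  92.6 104.9]
1 37 48 ty inner [41.3 42. ]
1 43 227 ty inner [41.3 52.5]
1 49 320 ty inner [41.3 54.4]
1 55 361 ty inner [41.3 54.7]
1 61 407 ty inner [41.2 54.7]
1 67 394 ty inner [41.2 54.6]
-1 37 53 ty inner [43.  43.7]
-1 43 232 ty inner [43.  54.6]
-1 49 305 ty inner [43.  55.9]
-1 55 371 ty inner [42.9 56.4]
-1 61 408 ty inner [43.  56.3]
-1 67 384 ty inner [43.  56.3]
top0 30 43 [692.9 -21.4]
top0 44 360 [688.7 -21.4]
side0 30 138 [694.1 -23.6]
side0 44 309 [686.9 -14.9]
s5 30 143 [694.3 -23.4]
s5 44 304 [687.4 -14.7]
w5 44 75 [653.2 -30.5]
```

View pics/f5.png

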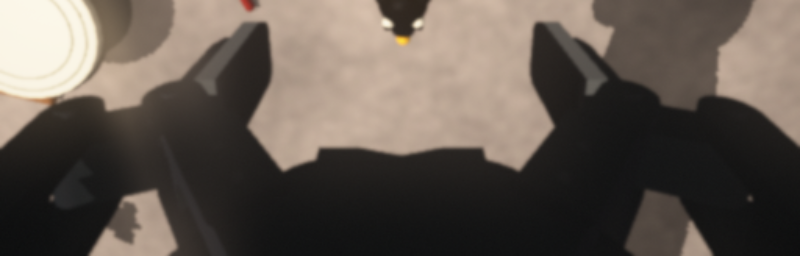

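```bash
python3 - <<'E'
from figs import *
a=np.radians(-16.74);tx=np.array([np.cos(a),np.sin(a)]);ty=np.array([np.sin(a),-np.cos(a)])
for n in('s5','w5'):
    Q=world(load(n)).reshape(-1,3)-[454.3,-147.2,205.4]
    x=Q[:,:2]@tx;y=Q[:,:2]@ty;z=Q[:,2]
    g=(abs(y)>38)&(abs(y)<47)&(z>35)&(z<60)&(abs(x)<40);print(n,'pad x',np.percentile(x[g],[2,50,98]).round(1),g.sum())
    g=(abs(y)<30)&(z>20)&(z<250)&(abs(x)<60);print('body z',np.percentile(z[g],[0,2,10,50]).round(1),g.sum())
E
```

```text
s5 pad x [-10.3  -1.1  11.3] 62
body z [101.1 108.2 122.4 190.4] 1227
w5 pad x [-10.6   2.8  11. ] 1474
body z [ 99.5 102.1 106.8 118.4] 17609
```

Both cameras agree that the fingertips sit about 28 mm higher than the reported z implies: tips at +41 when open, gripper body at +100. That explains the high first grip on the dog, so I'll use these empirical heights from here. Next, over to the tortoise.

```bash
python3 plan.py 600,-70,170,0,4 693.5,-22.5,140,14,4 _,_,_,_,2
```

```text
linear [[29, -29, 9], [59, -58, 17], [88, -87, 26], [118, -116, 34], [137, -134, 42], [156, -152, 49], [175, -170, 57], [194, -188, 64], [194, -188, 64], [194, -188, 64]]
turn [-4, -8, -13, -17, -20, -24, -27, -31, -31, -31] 10
end [693.6 -22.7 140.3] 14.260000000000002
```

>>> {"api": "servo_tool", "payload": {
  "grip": [85,85,85,85,85,85,85,85,85,85],
  "linear": [
    [29,-29,9],
    [59,-58,17],
    [88,-87,26],
    [118,-116,34],
    [137,-134,42],
    [156,-152,49],
    [175,-170,57],
    [194,-188,64],
    [194,-188,64],
    [194,-188,64]
  ],
  "turn": [-4,-8,-13,-17,-20,-24,-27,-31,-31,-31]
}}

```text
time_s: 10.95
ee_pos: [692.5, -22.8, 138.7]
tcp_rot: [-0.0, 0.992, 0.124, -0.001]
force: [0.2, -0.7, 0.1]
gripper_width: 84.8
```

```bash
python3 - <<'E'
from h import *
snap('wrist','w6');snap('side','s6');s=observe();print(s['time_s'],s['ee_pos'],s['tcp_rot'],s['qpos'])
a=cv2.imread('pics/w6.png');b=cv2.imread('pics/s6.png')[90:250,100:313];cv2.imwrite('pics/ws6.png',cv2.resize(np.hstack([a,cv2.resize(b,(512,384),interpolation=2)]),(800,300)))
E
```

```text
11.05 [692.85873759 -23.16629263 140.05156695] [-5.14506967e-05  9.92330909e-01  1.23609029e-01 -4.14095815e-04] [-1.79429507e-01  3.79865187e-01  1.58027588e+00 -1.61213317e-04
  1.18227270e+00  1.14357596e+00]
```

View pics/ws6.png

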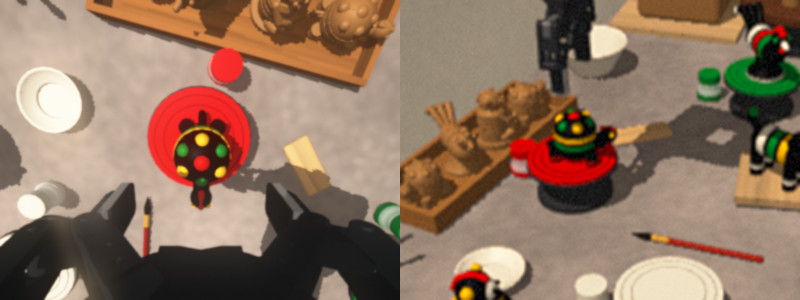

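The wrist view shows the tortoise centred between the fingers (column ~201 of 400), head toward the gripper. Descending to ee z 52.

>>> {"api": "servo_tool", "payload": {
  "grip": [85,85,85,85,50,50,50,50,50],
  "linear": [
    [0,0,30],
    [0,0,60],
    [0,0,80],
    [0,0,88],
    [0,0,88],
    [0,0,88],
    [0,0,88],
    [0,0,88],
    [0,0,88]
  ],
  "turn": [0,0,0,0,0,0,0,0,0]
}}

```text
time_s: 12.18
ee_pos: [694.9, -23.0, 54.2]
tcp_rot: [0.0, 0.992, 0.124, 0.002]
force: [0.1, -0.0, 5.0]
gripper_width: 54.7
```

```bash
python3 - <<'E'
from h import *
snap('wrist','w7');snap('side','s7');s=observe();print(s['time_s'],s['ee_pos'],s['gripper_width'],s['force'])
a=cv2.imread('pics/w7.png');b=cv2.imread('pics/s7.png')[90:250,100:313];cv2.imwrite('pics/ws7.png',cv2.resize(np.hstack([a,cv2.resize(b,(512,384),interpolation=2)]),(800,300)))
E
```

```text
12.275 [694.91542893 -22.93372513  54.15083212] 54.71175912542063 [0.02671706 0.06937282 5.33453213]
```

View pics/ws7.png

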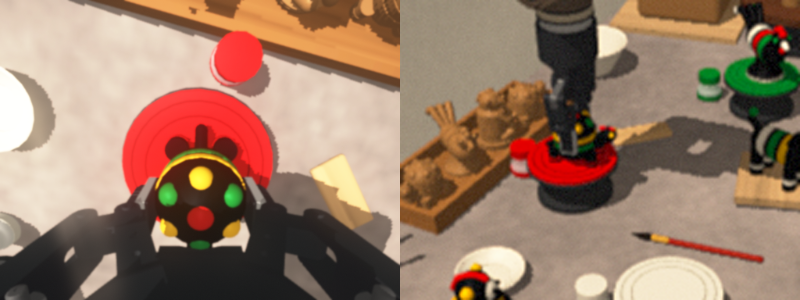

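Width 54.7 is just under 56, so the pads may be near the dome edge. I'll reopen and go 8 mm lower for a safer grip.

>>> {"api": "servo_tool", "payload": {
  "grip": [70,85,85,85,50,50,50,50,50,50],
  "linear": [
    [0,0,0],
    [0,0,0],
    [0,0,5],
    [0,0,8],
    [0,0,8],
    [0,0,8],
    [0,0,8],
    [0,0,8],
    [0,0,8],
    [0,0,8]
  ],
  "turn": [0,0,0,0,0,0,0,0,0,0],
  "squeeze": 40
}}

```text
time_s: 13.52
ee_pos: [693.8, -22.8, 44.5]
tcp_rot: [0.0, 0.992, 0.124, 0.0]
force: [1.1, 0.3, -0.6]
gripper_width: 55.2
```

>>> {"api": "servo_tool", "payload": {
  "grip": [50,50,50],
  "linear": [
    [0,0,-10],
    [0,0,-30],
    [0,0,-50]
  ],
  "turn": [0,0,0]
}}

```text
time_s: 13.9
ee_pos: [693.9, -22.8, 96.2]
tcp_rot: [0.0, 0.992, 0.124, 0.0]
force: [0.3, -0.6, -1.3]
gripper_width: 55.0
```

```bash
python3 - <<'E'
from h import *
snap('wrist','w8');snap('side','s8');s=observe();print(s['time_s'],s['ee_pos'],s['gripper_width'],s['force'])
a=cv2.imread('pics/w8.png');b=cv2.imread('pics/s8.png')[90:250,100:313];cv2.imwrite('pics/ws8.png',cv2.resize(np.hstack([a,cv2.resize(b,(512,384),interpolation=2)]),(800,300)))
E
```

```text
14.0 [696.45806575 -23.15538257  99.58190486] 54.794760923921665 [ 0.10315579 -0.70207585 -2.18696027]
```

View pics/ws8.png

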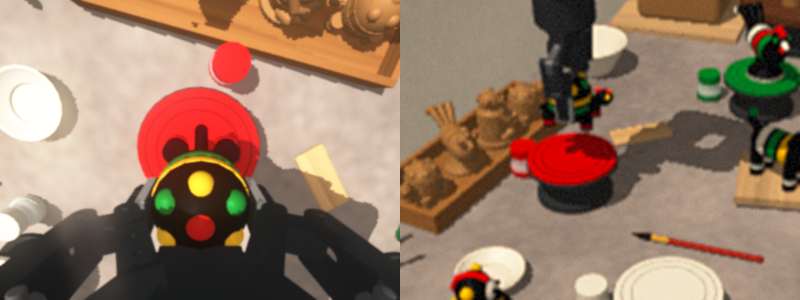

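Tortoise lifted cleanly (2.2 N, width 55). Carry to white.

```bash
python3 - <<'E'
import json;json.dump([693.6,-22.7,94.3,14.26],open('st.json','w'))
E
python3 plan.py _,_,110,_,1 500,132,115,_,6 461.2,163.3,110,_,2 _,_,_,_,1; python3 plan.py _,_,90,_,1 _,_,60,_,2 _,_,48,_,2 _,_,44.3,_,2 _,_,_,_,1
```

```text
linear [[0, 0, -16], [-25, -33, -17], [-50, -66, -17], [-75, -99, -18], [-100, -132, -19], [-125, -165, -20], [-150, -198, -21], [-164, -218, -18], [-179, -238, -16], [-179, -238, -16]]
turn [0, 0, 0, 0, 0, 0, 0, 0, 0, 0] 10
end [461.5 163.9 110.3] 14.26
linear [[0, 0, 20], [0, 0, 35], [0, 0, 50], [0, 0, 56], [0, 0, 62], [0, 0, 64], [0, 0, 66], [0, 0, 66]]
turn [0, 0, 0, 0, 0, 0, 0, 0] 8
end [461.5 163.9  44.3] 14.26
```

>>> {"api": "servo_tool", "payload": {
  "grip": [50,50,50,50,50,50,50,50,50,50],
  "linear": [
    [0,0,-16],
    [-25,-33,-17],
    [-50,-66,-17],
    [-75,-99,-18],
    [-100,-132,-19],
    [-125,-165,-20],
    [-150,-198,-21],
    [-164,-218,-18],
    [-179,-238,-16],
    [-179,-238,-16]
  ],
  "turn": [0,0,0,0,0,0,0,0,0,0]
}}

```text
time_s: 15.25
ee_pos: [460.3, 164.6, 109.9]
tcp_rot: [0.0, 0.992, 0.125, -0.0]
force: [0.7, 0.2, -1.9]
gripper_width: 54.9
```

>>> {"api": "servo_tool", "payload": {
  "grip": [50,50,50,50,50,50,50,50,50],
  "linear": [
    [0,0,20],
    [0,0,35],
    [0,0,50],
    [0,0,56],
    [0,0,60],
    [0,0,60],
    [0,0,63],
    [0,0,65],
    [0,0,65]
  ],
  "turn": [0,0,0,0,0,0,0,0,0]
}}

```text
time_s: 16.38
ee_pos: [461.4, 163.9, 45.3]
tcp_rot: [-0.0, 0.992, 0.124, -0.0]
force: [0.1, 0.5, -1.0]
gripper_width: 55.2
```

```bash
python3 - <<'E'
from h import *
snap('wrist','w9');snap('side','s9');s=observe();print(s['time_s'],s['ee_pos'],s['gripper_width'],s['force'])
a=cv2.imread('pics/w9.png');b=cv2.imread('pics/s9.png')[150:310,140:353];cv2.imwrite('pics/ws9.png',cv2.resize(np.hstack([a,cv2.resize(b,(512,384),interpolation=2)]),(800,300)))
E
```

```text
16.475 [461.58743944 163.87451443  45.42458111] 54.97237792709953 [-0.07774966  0.10977408 -1.60622282]
```

View pics/ws9.png

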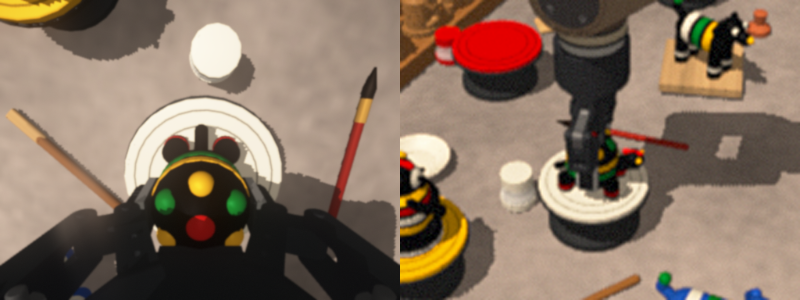

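>>> {"api": "servo_tool", "payload": {
  "grip": [50,50,57,60,70,85,85,85,85,85],
  "linear": [
    [0,0,1],
    [0,0,2],
    [0,0,2],
    [0,0,2],
    [0,0,2],
    [0,0,2],
    [0,0,-20],
    [0,0,-60],
    [0,0,-100],
    [0,0,-110]
  ],
  "turn": [0,0,0,0,0,0,0,0,0,0]
}}

```text
time_s: 17.73
ee_pos: [463.5, 164.1, 158.5]
tcp_rot: [-0.0, 0.992, 0.124, 0.003]
force: [-0.5, 0.5, 0.0]
gripper_width: 85.4
```

```bash
cat > chk.py <<'E'
from figs import *
E
python3 - <<'E'
import json;json.dump([461.5,163.9,155.3,14.26],open('st.json','w'))
from figs import *
snap('wrist','w10');snap('side','s10');s=observe();print(s['time_s'],s['ee_pos'],s['gripper_width'],s['force'])
for n in('s10','w10'):
    Q=cloud((n,),(461.3,163.3),60,50)[0];Q=Q[Q[:,2]<70]
    q=Q[(Q[:,2]>30)&(Q[:,2]<44)]
    print(n,len(q),circfit(q[:,:2],28).round(1) if len(q)>8 else '',Q[:,2].max())
# dog on board via side & wheel red
for Q in cloud(('s10',),(454,-147),20):
    yaw,tt,off,sp,a,n=long(Q,-78,56,55,76);print('dog side',yaw.round(1),np.diff(tt),np.diff(sp),(off.mean()*a+sp.mean()*n).round(1))
a=cv2.imread('pics/w10.png');b=cv2.imread('pics/s10.png')[150:310,140:353];cv2.imwrite('pics/ws10.png',cv2.resize(np.hstack([a,cv2.resize(b,(512,384),interpolation=2)]),(800,300)))
E
python3 plan.py 458,0,155,0,4 453.7,-146.9,130,-17,4 _,_,_,_,1
```

```text
17.825 [462.15319178 163.92811124 156.18958318] 85.01556732285478 [ 0.38115916 -0.05669459  0.22245054]
s10 215 [461.9 163.9] 67.92930301596238
w10 437 [459.8 164.6] 65.24313917206517
dog side -17.4 [127.27460344] [29.39209289] [ 457.  -141.3]
linear [[-11, 39, 0], [-22, 79, 0], [-33, 118, 0], [-44, 158, 0], [-54, 193, 7], [-64, 229, 13], [-74, 264, 19], [-84, 299, 25], [-84, 299, 25]]
turn [4, 7, 11, 14, 19, 23, 27, 31, 31] 9
end [ 453.7 -146.6  130.3] -16.740000000000002
```

View pics/ws10.png

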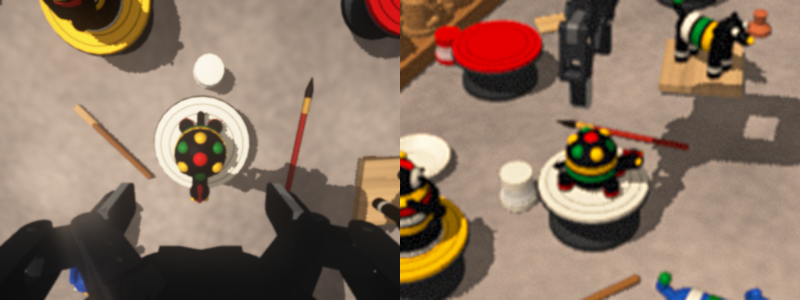

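The tortoise stands upright on white, within about 2 mm of centre. The dog is where I left it. Going back for it.

>>> {"api": "servo_tool", "payload": {
  "grip": [85,85,85,85,85,85,85,85,85],
  "linear": [
    [-11,39,0],
    [-22,79,0],
    [-33,118,0],
    [-44,158,0],
    [-54,193,7],
    [-64,229,13],
    [-74,264,19],
    [-84,299,25],
    [-84,299,25]
  ],
  "turn": [4,7,11,14,19,23,27,31,31]
}}

```text
time_s: 18.95
ee_pos: [452.1, -147.6, 127.5]
tcp_rot: [-0.001, 0.989, -0.147, -0.002]
force: [-0.3, 0.6, -0.4]
gripper_width: 85.4
```

>>> {"api": "servo_tool", "payload": {
  "grip": [85,85,85,85,85,37,37,37,37,37],
  "linear": [
    [0,0,30],
    [0,0,65],
    [0,0,95],
    [0,0,103],
    [0,0,103],
    [0,0,103],
    [0,0,103],
    [0,0,103],
    [0,0,103],
    [0,0,103]
  ],
  "turn": [0,0,0,0,0,0,0,0,0,0]
}}

```text
time_s: 20.2
ee_pos: [454.7, -147.3, 28.6]
tcp_rot: [0.0, 0.989, -0.146, 0.001]
force: [-0.9, 0.0, 6.1]
gripper_width: 42.0
```

```bash
python3 - <<'E'
from h import *
snap('wrist','w11');snap('side','s11');s=observe();print(s['time_s'],s['ee_pos'],s['gripper_width'],s['force'])
a=cv2.imread('pics/w11.png');b=cv2.imread('pics/s11.png')[90:250,210:423];cv2.imwrite('pics/ws11.png',cv2.resize(np.hstack([a,cv2.resize(b,(512,384),interpolation=2)]),(800,300)))
E
```

```text
20.3 [ 454.67433565 -147.24207242   28.61385247] 42.28675343957262 [-0.98370088 -0.42704303  6.64903592]
```

View pics/ws11.png

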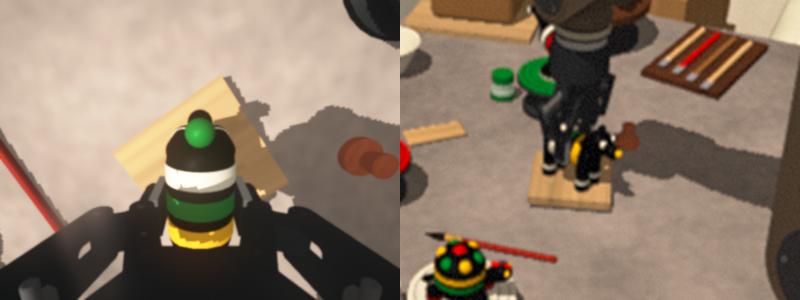

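Width is 42.2 mm, a proper mid-barrel grip. Carry the dog to red.

```bash
python3 - <<'E'
import json;json.dump([453.7,-146.6,27.3,-16.74],open('st.json','w'))
E
python3 plan.py _,_,40,_,1 _,_,110,_,2 660,-37,115,_,5 698.6,-16.2,115,_,2; python3 plan.py _,_,95,_,1 _,_,80,_,1 _,_,73,_,1 _,_,70,_,2
```

```text
linear [[0, 0, -13], [0, 0, -48], [0, 0, -83], [33, -33, -84], [66, -66, -85], [100, -99, -86], [133, -132, -87], [166, -164, -88], [181, -180, -88], [197, -195, -88]]
turn [0, 0, 0, 0, 0, 0, 0, 0, 0, 0] 10
end [698.5 -16.6 115.3] -16.74
linear [[0, 0, 20], [0, 0, 35], [0, 0, 42], [0, 0, 44], [0, 0, 45]]
turn [0, 0, 0, 0, 0] 5
end [698.5 -16.6  70.3] -16.74
```

>>> {"api": "servo_tool", "payload": {
  "grip": [37,37,37,37,37,37,37,37,37,37],
  "linear": [
    [0,0,-13],
    [0,0,-48],
    [0,0,-83],
    [33,-33,-84],
    [66,-66,-85],
    [100,-99,-86],
    [133,-132,-87],
    [166,-164,-88],
    [181,-180,-88],
    [197,-195,-88]
  ],
  "turn": [0,0,0,0,0,0,0,0,0,0]
}}

```text
time_s: 21.55
ee_pos: [698.6, -15.7, 114.5]
tcp_rot: [-0.0, 0.989, -0.145, -0.001]
force: [-0.5, -0.1, -1.7]
gripper_width: 42.0
```

>>> {"api": "servo_tool", "payload": {
  "grip": [37,37,37,37,37,37,37,37],
  "linear": [
    [0,0,0],
    [0,0,10],
    [0,0,25],
    [0,0,35],
    [0,0,41],
    [0,0,44],
    [0,0,44],
    [0,0,44]
  ],
  "turn": [0,0,0,0,0,0,0,0]
}}

```text
time_s: 22.55
ee_pos: [699.0, -16.7, 72.0]
tcp_rot: [-0.0, 0.989, -0.146, 0.001]
force: [-0.4, -0.3, -1.8]
gripper_width: 41.5
```

```bash
python3 - <<'E'
from figs import *
snap('wrist','w12');snap('side','s12');s=observe();print(s['time_s'],s['ee_pos'],s['gripper_width'],s['force'])
a=cv2.imread('pics/w12.png');b=cv2.imread('pics/s12.png')[90:250,100:313];cv2.imwrite('pics/ws12.png',cv2.resize(np.hstack([a,cv2.resize(b,(512,384),interpolation=2)]),(800,300)))
E
```

```text
22.65 [698.9978673  -16.69612379  71.95702738] 41.56069119297892 [-0.4623105   0.27793196 -0.36798912]
```

View pics/ws12.png

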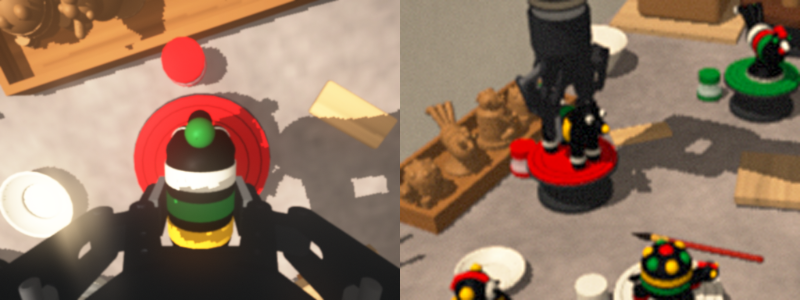

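>>> {"api": "servo_tool", "payload": {
  "grip": [37,37,37,37,37],
  "linear": [
    [0,0,1],
    [0,0,2],
    [0,0,3],
    [0,0,4],
    [0,0,4]
  ],
  "turn": [0,0,0,0,0]
}}

```text
time_s: 23.28
ee_pos: [698.8, -16.7, 68.7]
tcp_rot: [0.0, 0.989, -0.145, 0.0]
force: [-3.9, 0.7, 4.6]
gripper_width: 41.5
```

>>> {"api": "servo_tool", "payload": {
  "grip": [43,46,55,85,85,85,85,85,85,85],
  "linear": [
    [0,0,0],
    [0,0,0],
    [0,0,0],
    [0,0,0],
    [0,0,0],
    [0,0,-20],
    [0,0,-50],
    [0,0,-80],
    [0,0,-100],
    [0,0,-100]
  ],
  "turn": [0,0,0,0,0,0,0,0,0,0]
}}

```text
time_s: 24.52
ee_pos: [700.1, -16.9, 170.8]
tcp_rot: [0.0, 0.989, -0.146, 0.003]
force: [0.7, -0.3, 0.7]
gripper_width: 84.8
```

```bash
python3 - <<'E'
import json;json.dump([698.5,-16.6,167.3,-16.74],open('st.json','w'))
from figs import *
snap('wrist','w13');snap('side','s13');snap('top','t13');s=observe();print(s['time_s'],s['ee_pos'],s['gripper_width'],s['force'],s['qpos'])
for nm in('w13','s13','t13'):
    Q=cloud((nm,),WC['red'],60)[0];Q=Q[Q[:,2]<98]
    yaw,tt,off,sp,a,n=long(Q,-78,56,55,76);print(nm,len(Q),yaw.round(1),np.diff(tt),np.diff(sp),(off.mean()*a+sp.mean()*n).round(1))
a=cv2.imread('pics/w13.png');b=cv2.imread('pics/s13.png')[90:250,100:313];cv2.imwrite('pics/ws13.png',cv2.resize(np.hstack([a,cv2.resize(b,(512,384),interpolation=2)]),(800,300)))
E
```

```text
24.675 [697.68007057 -16.49695976 165.72326417] 84.69812255637434 [ 0.71909329 -0.02415537 -0.2890029 ] [-1.68742343e-01  3.67876685e-01  1.54723181e+00  2.93665881e-05
  1.22910761e+00  1.69421664e+00]
w13 6839 -16.6 [127.90278969] [38.50048242] [701.6 -17. ]
s13 943 -17.1 [127.13975838] [28.35257539] [699.9  -9.1]
  avg = a.mean(axis, **keepdims_kw)
  ret = um.true_divide(
figs.py:17: RuntimeWarning: Degrees of freedom <= 0 for slice
  ev,V=np.linalg.eigh(np.cov(b.T)); a=V[:,1];
  c *= np.true_divide(1, fact)
  c *= np.true_divide(1, fact)
Traceback (most recent call last):
  File "figs.py", line 20, in long
    tt=np.percentile(t,[.3,99.7])
IndexError: index -1 is out of bounds for axis 0 with size 0
```

View pics/t13.png

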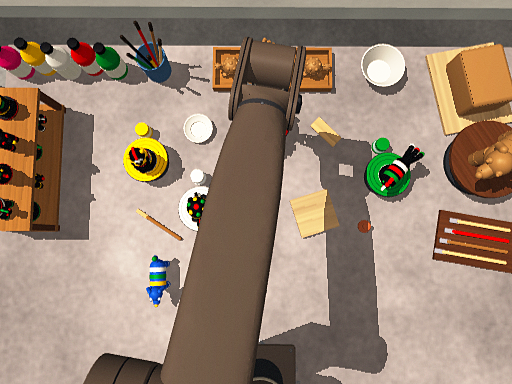

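Wrist check: dog at (701.6,-17.0), about 3 mm from the red centre. The top view shows the board empty again. Next, the rooster.

```bash
python3 plan.py 556.8,-342.5,160,-44.5,9 _,_,_,_,1
```

```text
linear [[-5, 39, 1], [-9, 78, 2], [-14, 118, 2], [-19, 157, 3], [-23, 196, 4], [-28, 235, 5], [-33, 274, 6], [-37, 314, 6], [-42, 353, 7], [-42, 353, 7]]
turn [3, 6, 9, 12, 15, 19, 22, 25, 28, 28] 10
end [ 556.6 -342.5  160.3] -44.739999999999995
```

>>> {"api": "servo_tool", "payload": {
  "grip": [85,85,85,85,85,85,85,85,85,85],
  "linear": [
    [-5,39,1],
    [-9,78,2],
    [-14,118,2],
    [-19,157,3],
    [-23,196,4],
    [-28,235,5],
    [-33,274,6],
    [-37,314,6],
    [-42,353,7],
    [-42,353,7]
  ],
  "turn": [3,6,9,12,15,19,22,25,28,28]
}}

```text
time_s: 25.92
ee_pos: [554.7, -344.4, 158.1]
tcp_rot: [-0.0, 0.924, -0.382, -0.002]
force: [0.0, 1.3, 0.0]
gripper_width: 84.9
```

```bash
python3 - <<'E'
from figs import *
snap('wrist','w14');s=observe();print(s['time_s'],s['ee_pos'],s['qpos'])
Q=cloud(('w14',),WC['green'],60)[0];Q=Q[Q[:,2]<100]
yaw,tt,off,sp,a,n=long(Q,-66,76,55,72);print(len(Q),yaw.round(1),np.diff(tt),np.diff(sp),(off.mean()*a+sp.mean()*n).round(1))
snap('side','s14');snap('top','t14')
a=cv2.imread('pics/w14.png');b=cv2.imread('pics/t14.png');cv2.imwrite('pics/ws14.png',cv2.resize(np.hstack([a,b]),(800,300)))
E
```

```text
25.975 [ 555.43144673 -342.89882454  158.31392433] [-7.08441465e-01  2.79621577e-01  1.67308224e+00  4.01138446e-04
  1.19234766e+00  1.64502000e+00]
9047 -41.4 [125.77530475] [38.60758718] [ 561.7 -349.3]
```

View pics/ws14.png

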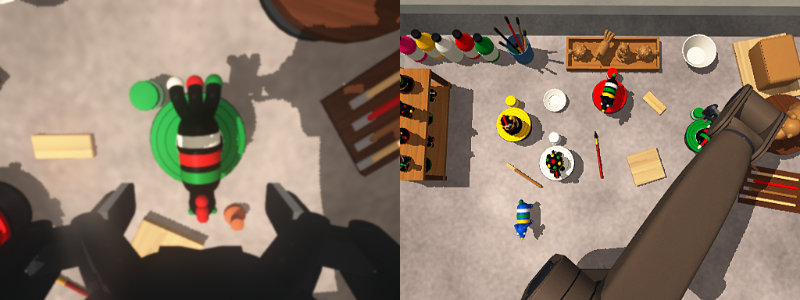

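The wrist view shows the rooster between the fingers, rotated about 2–3° from the tool. The top view shows the dog on red and the tortoise on white. Adjusting by -2° and gripping.

>>> {"api": "servo_tool", "payload": {
  "grip": [85,85,85,85,85,37,37,37,37,37],
  "linear": [
    [0,0,30],
    [0,0,60],
    [0,0,85],
    [0,0,92],
    [0,0,92],
    [0,0,92],
    [0,0,92],
    [0,0,92],
    [0,0,92],
    [0,0,92]
  ],
  "turn": [-2,-2,-2,-2,-2,-2,-2,-2,-2,-2]
}}

```text
time_s: 27.32
ee_pos: [557.3, -343.3, 69.8]
tcp_rot: [0.0, 0.931, -0.364, 0.001]
force: [-0.6, 0.1, 6.0]
gripper_width: 41.6
```

```bash
python3 - <<'E'
import json;json.dump([556.6,-342.5,68.3,-42.74],open('st.json','w'))
from h import *
snap('wrist','w15');snap('side','s15');s=observe();print(s['time_s'],s['ee_pos'],s['gripper_width'],s['force'])
a=cv2.imread('pics/w15.png');b=cv2.imread('pics/s15.png')[50:210,200:413];cv2.imwrite('pics/ws15.png',cv2.resize(np.hstack([a,cv2.resize(b,(512,384),interpolation=2)]),(800,300)))
E
python3 plan.py _,_,80,_,1 _,_,125,_,2 470,-180,110,-40,4 454.4,-147.3,110,-40,2 ; python3 plan.py _,_,110,_,1 _,_,95,_,1 _,_,60,_,2 _,_,40,_,2 _,_,32,_,2
```

```text
27.425 [ 557.33962746 -343.2719339    69.77952596] 41.60337231152015 [-1.69731661  1.16154112  6.29937683]
linear [[0, 0, -12], [0, 0, -34], [0, 0, -57], [-43, -15, -53], [-87, -30, -49], [-130, -45, -45], [-174, -61, -42], [-191, -67, -42], [-208, -74, -42]]
turn [0, 0, 0, -1, -1, -2, -3, -3, -3] 9
end [ 454.1 -147.   110.3] -39.74
linear [[0, 0, 0], [0, 0, 15], [0, 0, 33], [0, 0, 50], [0, 0, 60], [0, 0, 70], [0, 0, 74], [0, 0, 78]]
turn [0, 0, 0, 0, 0, 0, 0, 0] 8
end [ 454.1 -147.    32.3] -39.74
```

View pics/ws15.png

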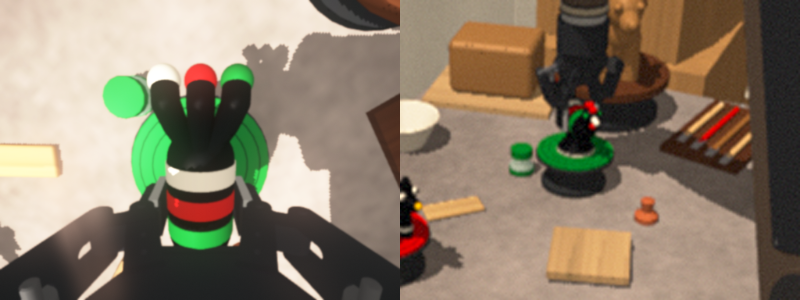

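Good grip: 41.6 mm, pads on the red/green rings. Carry to the board.

>>> {"api": "servo_tool", "payload": {
  "grip": [37,37,37,37,37,37,37,37,37],
  "linear": [
    [0,0,-12],
    [0,0,-34],
    [0,0,-57],
    [-43,-15,-53],
    [-87,-30,-49],
    [-130,-45,-45],
    [-174,-61,-42],
    [-191,-67,-42],
    [-208,-74,-42]
  ],
  "turn": [0,0,0,-1,-1,-2,-3,-3,-3]
}}

```text
time_s: 28.55
ee_pos: [454.5, -146.9, 111.4]
tcp_rot: [0.0, 0.94, -0.34, 0.001]
force: [0.2, -0.0, -1.9]
gripper_width: 41.4
```

>>> {"api": "servo_tool", "payload": {
  "grip": [37,37,37,37,37,37,37,37],
  "linear": [
    [0,0,0],
    [0,0,15],
    [0,0,33],
    [0,0,50],
    [0,0,60],
    [0,0,70],
    [0,0,76],
    [0,0,78]
  ],
  "turn": [0,0,0,0,0,0,0,0]
}}

```text
time_s: 29.55
ee_pos: [454.2, -147.1, 32.1]
tcp_rot: [-0.0, 0.94, -0.34, -0.0]
force: [-0.4, 0.2, -1.6]
gripper_width: 42.0
```

>>> {"api": "servo_tool", "payload": {
  "grip": [37,37,37,37,37],
  "linear": [
    [0,0,0],
    [0,0,1],
    [0,0,2],
    [0,0,4],
    [0,0,4]
  ],
  "turn": [0,0,0,0,0]
}}

```text
time_s: 30.18
ee_pos: [454.4, -147.2, 29.8]
tcp_rot: [0.0, 0.94, -0.34, -0.0]
force: [-3.5, 1.5, 6.5]
gripper_width: 41.5
```

```bash
python3 - <<'E'
from h import *
snap('side','s16');snap('wrist','w16');s=observe();print(s['time_s'],s['ee_pos'],s['gripper_width'],s['force'])
a=cv2.imread('pics/w16.png');b=cv2.imread('pics/s16.png')[90:250,210:423];cv2.imwrite('pics/ws16.png',cv2.resize(np.hstack([a,cv2.resize(b,(512,384),interpolation=2)]),(800,300)))
E
```

```text
30.275 [ 454.4160071  -147.19722688   29.74469189] 41.971118516217956 [-3.27203524  2.26052128  6.71181713]
```

View pics/ws16.png

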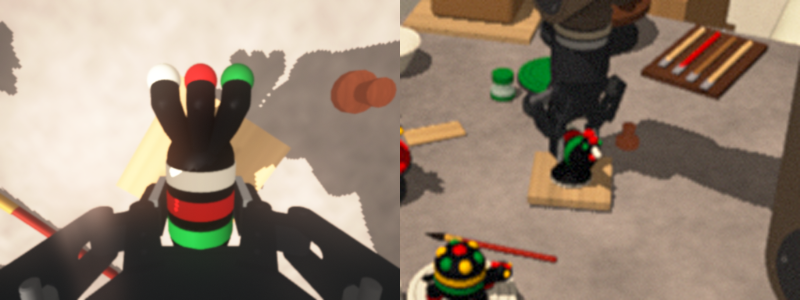

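The rooster is seated on the board (+6.7 N contact). Release and rise.

>>> {"api": "servo_tool", "payload": {
  "grip": [43,46,55,85,85,85,85,85,85,85],
  "linear": [
    [0,0,0],
    [0,0,0],
    [0,0,0],
    [0,0,0],
    [0,0,0],
    [0,0,-20],
    [0,0,-60],
    [0,0,-100],
    [0,0,-140],
    [0,0,-140]
  ],
  "turn": [0,0,0,0,0,0,0,0,0,0]
}}

```text
time_s: 31.52
ee_pos: [456.5, -148.4, 172.5]
tcp_rot: [0.001, 0.94, -0.34, 0.004]
force: [-0.1, -0.2, -0.4]
gripper_width: 84.8
```

```bash
python3 - <<'E'
import json;json.dump([454.1,-147.0,168.3,-39.74],open('st.json','w'))
from figs import *
snap('wrist','w17');snap('side','s17');snap('top','t17');s=observe();print(s['time_s'],s['ee_pos'],s['gripper_width'])
b=cv2.imread('pics/s17.png')[200:330,90:230];c=cv2.imread('pics/t17.png')[100:220,80:220];a=cv2.imread('pics/w17.png')
R=lambda x:cv2.resize(x,(400,300),interpolation=2)
cv2.imwrite('pics/ws17.png',np.vstack([np.hstack([R(a),R(b)]),np.hstack([R(c),R(cv2.imread('pics/s17.png')[90:250,210:423])])]))
for n in('t17','s17'):
    Q=cloud((n,),WC['yellow'],60,60)[0]
    for lo,hi,r in((15,30,25),(30,45,25),(45,60,25),(66,80,19),(80,98,19)):
        q=Q[(Q[:,2]>lo)&(Q[:,2]<hi)][:,:2]
        if len(q)>8:p=circfit(q,r);print(n,lo,len(q),p.round(1),np.std(np.hypot(*(q-p).T)).round(1))
E
```

```text
31.675 [ 453.42393867 -146.67378267  167.13061277] 85.11106148825161
t17 15 41 [580.5 315.4] 4.2
t17 30 37 [581.7 315.2] 2.7
t17 45 83 [585.5 315.3] 2.9
t17 66 77 [587.6 315.9] 2.8
t17 80 170 [591.2 318.1] 4.5
s17 15 207 [587.5 314. ] 3.6
s17 30 182 [590.7 315.2] 3.1
s17 45 252 [588.5 314.9] 2.9
s17 66 214 [591.1 316.2] 2.7
s17 80 313 [593.2 314. ] 4.4
```

View pics/ws17.png

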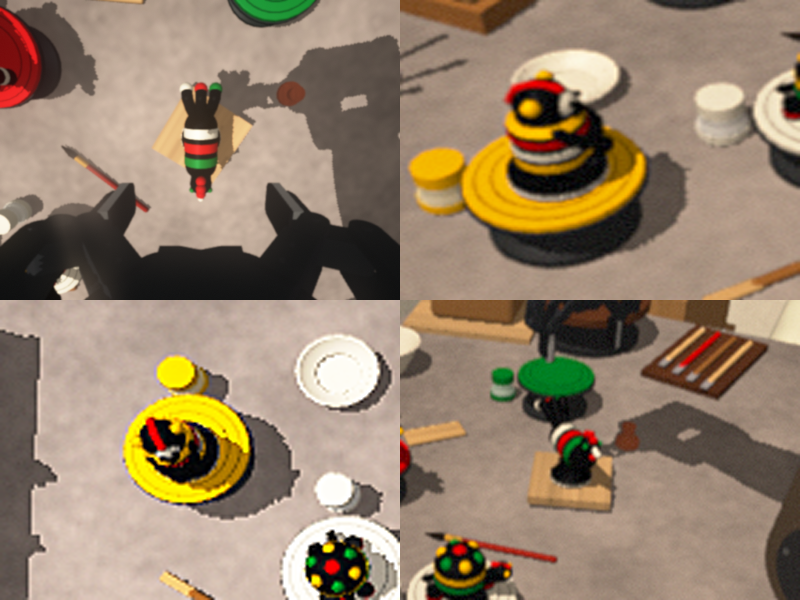

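The monkey on yellow is at about (589,315.5), with its face toward the robot and slightly to -y, so yaw is about 30°. The rooster is upright on the board and green is empty. Moving over the monkey.

```bash
python3 plan.py 589,315.5,170,30,10; python3 plan.py _,_,_,_,2
```

```text
linear [[-19, -44, 0], [-38, -88, 0], [-58, -133, -1], [-77, -177, -1], [-96, -221, -1], [-115, -265, -1], [-134, -309, -1], [-154, -354, -1], [-173, -398, -2], [-192, -442, -2]]
turn [-7, -14, -21, -28, -35, -42, -49, -56, -63, -70] 10
end [589.  315.6 170.3] 30.259999999999998
linear [[0, 0, 0], [0, 0, 0]]
turn [0, 0] 2
end [589.  315.6 170.3] 30.259999999999998
```

>>> {"api": "servo_tool", "payload": {
  "grip": [85,85,85,85,85,85,85,85,85,85],
  "linear": [
    [-19,-44,0],
    [-38,-88,0],
    [-58,-133,-1],
    [-77,-177,-1],
    [-96,-221,-1],
    [-115,-265,-1],
    [-134,-309,-1],
    [-154,-354,-1],
    [-173,-398,-2],
    [-192,-442,-2]
  ],
  "turn": [-7,-14,-21,-28,-35,-42,-49,-56,-63,-70]
}}

```text
time_s: 32.92
ee_pos: [588.3, 316.7, 167.5]
tcp_rot: [0.0, 0.965, 0.263, -0.002]
force: [-0.6, 0.3, 0.2]
gripper_width: 85.1
```

>>> {"api": "servo_tool", "payload": {
  "grip": [85,85],
  "linear": [
    [0,0,0],
    [0,0,0]
  ],
  "turn": [0,0]
}}

```text
time_s: 33.17
ee_pos: [588.0, 315.0, 167.9]
tcp_rot: [0.0, 0.965, 0.261, -0.002]
force: [-0.5, -0.2, -0.3]
gripper_width: 85.1
```

```bash
python3 - <<'E'
from figs import *
snap('wrist','w18');snap('side','s18');s=observe();print(s['time_s'],s['ee_pos'],s['qpos'])
a=cv2.imread('pics/w18.png');b=cv2.imread('pics/s18.png')[150:342,60:316];cv2.imwrite('pics/ws18.png',cv2.resize(np.hstack([a,cv2.resize(b,(512,384),interpolation=2)]),(800,300)))
for n in('w18',):
    Q=cloud((n,),WC['yellow'],60,60)[0]
    for lo,hi,r in((15,30,25),(30,45,25),(45,60,25),(66,80,19),(80,98,19)):
        q=Q[(Q[:,2]>lo)&(Q[:,2]<hi)][:,:2]
        if len(q)>8:p=circfit(q,r);print(n,lo,len(q),p.round(1),np.std(np.hypot(*(q-p).T)).round(1))
E
```

```text
33.275 [588.45975237 314.385734   169.13299503] [ 3.38942059e-01  2.99770536e-01  1.62753823e+00 -2.22051671e-04
  1.21653366e+00  1.38301126e+00]
w18 15 60 [592.3 316.5] 0.4
w18 30 145 [592.6 316.7] 0.2
w18 45 279 [591.5 316.7] 2.3
w18 66 448 [593.1 316.9] 1.8
w18 80 2225 [589.5 315.1] 5.0
```

View pics/ws18.png

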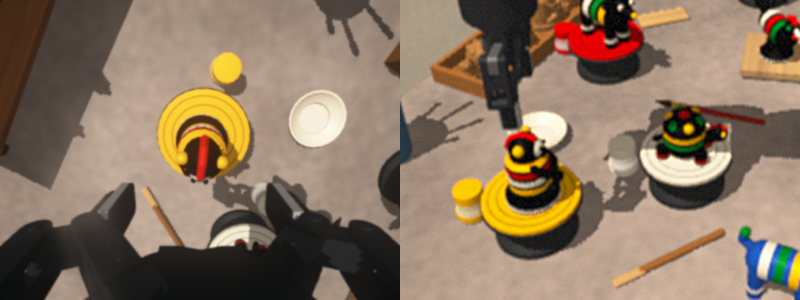

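The wrist view shows the stripe in line with the tool axis and the ears across the jaws. Body centre is (592.4,316.7) with 0.2 mm scatter. Shift by [3,1] and descend.

>>> {"api": "servo_tool", "payload": {
  "grip": [85,85,85,85,85],
  "linear": [
    [3,1,20],
    [3,1,50],
    [3,1,80],
    [3,1,97],
    [3,1,103]
  ],
  "turn": [0,0,0,0,0]
}}

```text
time_s: 33.9
ee_pos: [591.3, 315.4, 65.3]
tcp_rot: [0.0, 0.965, 0.261, -0.001]
force: [-0.4, 0.4, -0.6]
gripper_width: 85.2
```

>>> {"api": "servo_tool", "payload": {
  "grip": [85,44,44,44,44,44],
  "linear": [
    [0,0,0],
    [0,0,0],
    [0,0,0],
    [0,0,0],
    [0,0,0],
    [0,0,0]
  ],
  "turn": [0,0,0,0,0,0],
  "squeeze": 40
}}

```text
time_s: 34.65
ee_pos: [593.2, 316.5, 68.9]
tcp_rot: [-0.0, 0.965, 0.261, 0.001]
force: [-0.3, -0.0, 5.5]
gripper_width: 48.6
```

```bash
python3 - <<'E'
import json;json.dump([592.1,316.2,67.3,30.26],open('st.json','w'))
from h import *
snap('wrist','w19');snap('side','s19');s=observe();print(s['time_s'],s['ee_pos'],s['gripper_width'],s['force'])
a=cv2.imread('pics/w19.png');b=cv2.imread('pics/s19.png')[150:342,60:316];cv2.imwrite('pics/ws19.png',cv2.resize(np.hstack([a,cv2.resize(b,(512,384),interpolation=2)]),(800,300)))
E
```

```text
34.75 [593.18198006 316.50582087  68.92955169] 48.34599534127074 [-0.59667129 -0.56592436  4.71886156]
```

View pics/ws19.png

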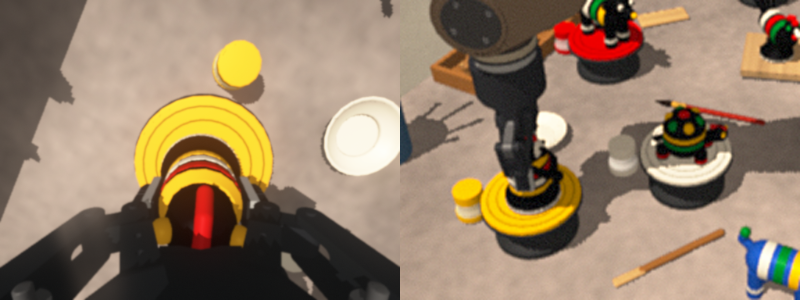

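```bash
python3 - <<'E'
from figs import *
d=load('t17');X=world(d);z=X[...,2];v,u=np.mgrid[:384,:512]
m=(np.hypot(u-388,v-175)<34)&(z>53)&(z<66)
hsv=cv2.cvtColor(d['image'],cv2.COLOR_RGB2HSV);m&=(hsv[...,0]>45)&(hsv[...,0]<80)&(hsv[...,1]>150)
print(m.sum(),X[m][:,:2].mean(0),[ (X[m][:,i].min()+X[m][:,i].max())/2 for i in(0,1)],np.ptp(X[m][:,0]),np.ptp(X[m][:,1]))
for n in('s17','s19'):
    X=world(load(n));z=X[...,2];m=(np.hypot(X[...,0]-558,X[...,1]+341)<75)&(abs(z-60)<7);P=X[m];print(n,m.sum(),[(P[:,i].min()+P[:,i].max())/2 for i in(0,1)],P[:,:2].mean(0),np.ptp(P[:,0]),np.ptp(P[:,1]))
E
python3 plan.py _,_,75,_,1 _,_,110,_,1 _,_,165,_,1 _,_,190,_,1 580,60,195,_,6; python3 plan.py 559,-300,190,_,7 557.8,-340.6,180,_,1 _,_,_,_,1; python3 plan.py _,_,110,_,2 _,_,78,_,2 _,_,71,_,2 _,_,_,_,1
```

```text
1504 [ 558.72353979 -341.4330926 ] [np.float64(558.5289652813163), np.float64(-342.19551805333543)] 119.16315761125014 120.17776450958388
s17 724 [np.float64(559.2680432437999), np.float64(-341.4055062681986)] [ 556.06555472 -333.85976329] 120.06248418833735 123.01070084934031
s19 738 [np.float64(558.7940203497362), np.float64(-344.37637561004203)] [ 556.92852127 -335.21222609] 120.1100469291568 127.81737589983913
linear [[0, 0, -8], [0, 0, -43], [0, 0, -98], [0, 0, -123], [-23, 36, -124], [-47, 72, -124], [-70, 108, -125], [-93, 143, -126], [-116, 179, -127], [-140, 215, -128]]
turn [0, 0, 0, 0, 0, 0, 0, 0, 0, 0] 10
end [579.5  59.9 195.3] 30.26
linear [[-28, 43, 1], [-57, 86, 2], [-85, 129, 2], [-114, 172, 3], [-142, 215, 4], [-171, 258, 5], [-199, 301, 5], [-221, 335, 15], [-221, 335, 15]]
turn [0, 0, 0, 0, 0, 0, 0, 0, 0] 9
end [ 557.4 -340.8  180.3] 30.26
linear [[0, 0, 35], [0, 0, 70], [0, 0, 86], [0, 0, 102], [0, 0, 106], [0, 0, 109], [0, 0, 109]]
turn [0, 0, 0, 0, 0, 0, 0] 7
end [ 557.4 -340.8   71.3] 30.26
```

>>> {"api": "servo_tool", "payload": {
  "grip": [44,44,44,44,44,44,44,44,44,44],
  "linear": [
    [0,0,-8],
    [0,0,-43],
    [0,0,-98],
    [0,0,-123],
    [-23,36,-124],
    [-47,72,-124],
    [-70,108,-125],
    [-93,143,-126],
    [-116,179,-127],
    [-140,215,-128]
  ],
  "turn": [0,0,0,0,0,0,0,0,0,0]
}}

```text
time_s: 36.0
ee_pos: [578.3, 58.8, 194.0]
tcp_rot: [-0.001, 0.965, 0.261, -0.001]
force: [-0.1, -0.2, -2.2]
gripper_width: 48.8
```

```bash
python3 - <<'E'
from h import *
snap('wrist','w20');snap('side','s20');s=observe();print(s['time_s'],s['ee_pos'],s['gripper_width'],s['force'])
a=cv2.imread('pics/w20.png');b=cv2.imread('pics/s20.png');cv2.imwrite('pics/ws20.png',cv2.resize(np.hstack([a,b]),(800,300)))
E
```

```text
36.1 [578.56016873  56.45471533 194.11049155] 48.964345329822955 [-0.50588831  0.19314535 -3.2278377 ]
```

View pics/ws20.png

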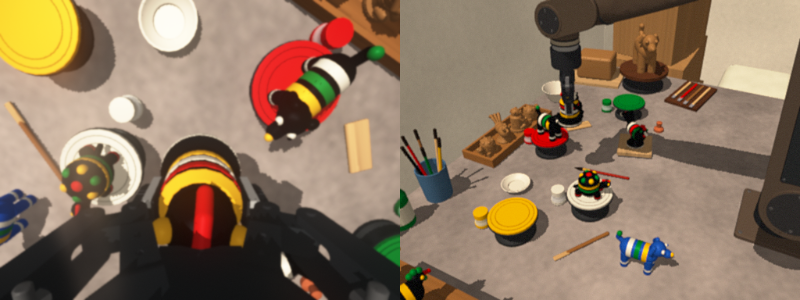

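The monkey is held level and high, and the other figures are undisturbed. On to green.

>>> {"api": "servo_tool", "payload": {
  "grip": [44,44,44,44,44,44,44,44,44],
  "linear": [
    [-28,43,1],
    [-57,86,2],
    [-85,129,2],
    [-114,172,3],
    [-142,215,4],
    [-171,258,5],
    [-199,301,5],
    [-221,335,15],
    [-221,335,15]
  ],
  "turn": [0,0,0,0,0,0,0,0,0]
}}

```text
time_s: 37.22
ee_pos: [556.2, -342.1, 177.7]
tcp_rot: [-0.002, 0.966, 0.259, -0.001]
force: [0.4, -0.5, -2.9]
gripper_width: 48.6
```

>>> {"api": "servo_tool", "payload": {
  "grip": [44,44,44,44,44,44,44,44],
  "linear": [
    [0,0,0],
    [1,0,30],
    [1,0,60],
    [1,0,86],
    [1,0,98],
    [1,0,105],
    [1,0,109],
    [1,0,109]
  ],
  "turn": [0,0,0,0,0,0,0,0]
}}

```text
time_s: 38.22
ee_pos: [558.8, -340.5, 72.1]
tcp_rot: [0.0, 0.965, 0.261, 0.0]
force: [0.0, -0.6, -2.6]
gripper_width: 48.2
```

>>> {"api": "servo_tool", "payload": {
  "grip": [44,44,44,44,44],
  "linear": [
    [0,0,1],
    [0,0,2],
    [0,0,3],
    [0,0,4],
    [0,0,4]
  ],
  "turn": [0,0,0,0,0]
}}

```text
time_s: 38.85
ee_pos: [558.5, -340.5, 69.0]
tcp_rot: [0.0, 0.965, 0.261, -0.0]
force: [-3.1, 1.4, 5.4]
gripper_width: 48.6
```

```bash
python3 - <<'E'
from h import *
snap('wrist','w21');snap('side','s21');s=observe();print(s['time_s'],s['ee_pos'],s['gripper_width'],s['force'])
a=cv2.imread('pics/w21.png');b=cv2.imread('pics/s21.png')[50:210,200:413];cv2.imwrite('pics/ws21.png',cv2.resize(np.hstack([a,cv2.resize(b,(512,384),interpolation=2)]),(800,300)))
E
```

```text
38.95 [ 558.4854511  -340.5625576    68.95218417] 48.821054241804596 [-4.41131242  1.05628536  5.80783649]
```

View pics/ws21.png

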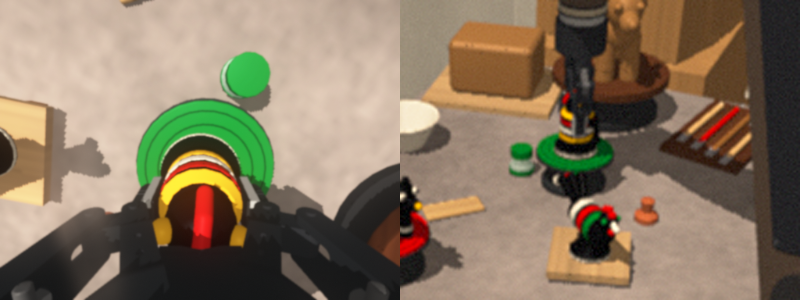

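Monkey seated on green (+5.8 N). Release.

>>> {"api": "servo_tool", "payload": {
  "grip": [51,54,62,85,85,85,85,85,85,85],
  "linear": [
    [0,0,0],
    [0,0,0],
    [0,0,0],
    [0,0,0],
    [0,0,0],
    [0,0,-15],
    [0,0,-50],
    [0,0,-90],
    [0,0,-110],
    [0,0,-110]
  ],
  "turn": [0,0,0,0,0,0,0,0,0,0]
}}

```text
time_s: 40.2
ee_pos: [559.4, -341.1, 180.0]
tcp_rot: [0.002, 0.965, 0.261, 0.001]
force: [0.3, -1.2, -0.4]
gripper_width: 85.0
```

```bash
python3 - <<'E'
import json;json.dump([558.3,-340.3,177.3,30.26],open('st.json','w'))
from figs import *
snap('wrist','w22');snap('side','s22');snap('top','t22');s=observe();print(s['time_s'],s['ee_pos'],s['gripper_width'])
for n in('w22','s22'):
    Q=cloud((n,),WC['green'],60,60)[0]
    for lo,hi,r in((15,30,25),(30,45,25),(45,60,25)):
        q=Q[(Q[:,2]>lo)&(Q[:,2]<hi)][:,:2]
        if len(q)>8:p=circfit(q,r);print(n,lo,len(q),p.round(1),np.std(np.hypot(*(q-p).T)).round(1))
# rooster on board; yellow wheel empty
Q=cloud(('s22',),(454,-147),20)[0];yaw,tt,off,sp,a,n=long(Q,-66,76,55,76);print('rooster',yaw.round(1),np.diff(tt),(off.mean()*a+sp.mean()*n).round(1))
X=world(load('t22'));v,u=np.mgrid[:384,:512];P=X[(np.hypot(u-145,v-160)<34)&(abs(X[...,2]-61)<5)]
print('yellow',[(P[:,i].min()+P[:,i].max())/2 for i in(0,1)],P[:,:2].mean(0),np.ptp(P[:,0]),np.ptp(P[:,1]))
a=cv2.imread('pics/w22.png');b=cv2.imread('pics/s22.png')[50:210,200:413];cv2.imwrite('pics/ws22.png',cv2.resize(np.hstack([a,cv2.resize(b,(512,384),interpolation=2)]),(800,300)))
E
python3 plan.py 454.1,-147,168,-39.74,8 _,_,_,_,2
```

```text
40.35 [ 557.45105974 -339.50394525  175.09520287] 84.8682600717056
w22 15 61 [ 557.7 -340.3] 0.4
w22 30 148 [ 557.9 -340.1] 0.3
w22 45 266 [ 556.9 -340.2] 2.3
s22 15 101 [ 555.1 -341. ] 3.9
s22 30 97 [ 557.2 -340.4] 2.8
s22 45 105 [ 556.4 -340.9] 2.9
rooster -42.2 [135.30572306] [ 459.  -142.1]
yellow [np.float64(594.1706996092518), np.float64(317.5065689254294)] [593.72295922 316.03810653] 119.3262343442259 119.95251797997918
linear [[1, -27, 1], [2, -55, 2], [3, -82, 3], [4, -110, 5], [5, -137, 6], [6, -165, 7], [6, -192, 8], [7, -219, 9], [7, -219, 9], [7, -219, 9]]
turn [9, 18, 26, 35, 44, 52, 61, 70, 70, 70] 10
end [ 454.  -147.6  168.3] -39.739999999999995
```

View pics/ws22.png

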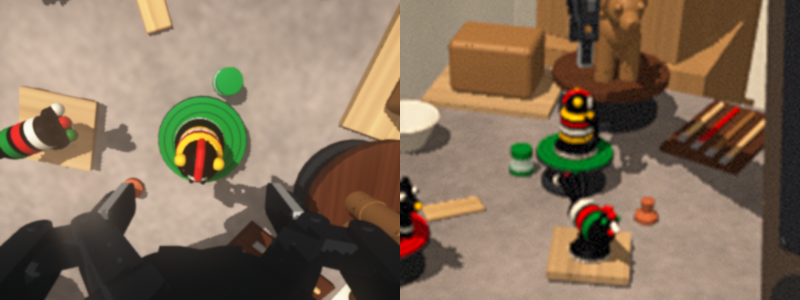

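Monkey at (557.8,-340.2), within 2 mm of the green centre. Back to the rooster.

>>> {"api": "servo_tool", "payload": {
  "grip": [85,85,85,85,85,85,85,85,85,85],
  "linear": [
    [1,-27,1],
    [2,-55,2],
    [3,-82,3],
    [4,-110,5],
    [5,-137,6],
    [6,-165,7],
    [6,-192,8],
    [7,-219,9],
    [7,-219,9],
    [7,-219,9]
  ],
  "turn": [9,18,26,35,44,52,61,70,70,70]
}}

```text
time_s: 41.6
ee_pos: [454.0, -147.8, 167.5]
tcp_rot: [0.0, 0.941, -0.339, -0.001]
force: [-0.2, 0.0, -0.5]
gripper_width: 85.1
```

```bash
python3 - <<'E'
from figs import *
d=snap('wrist','w23');s=observe();print(s['time_s'],s['ee_pos'],s['tcp_rot'])
X=world(d).reshape(-1,3);k=(np.hypot(X[:,0]-454,X[:,1]+147)<100)&(X[:,2]>25)&(X[:,2]<118);Q=X[k]-[0,0,20]
yaw,tt,off,sp,a,n=long(Q,-66,76,55,74);print('rooster',yaw.round(1),np.diff(tt),off.round(1),(off.mean()*a+sp.mean()*n).round(1),sp,np.array([454,-147.6])@n,np.array([454,-147.6])@a)
f=Q[(Q[:,2]<15)];print('foot',len(f),f[:,:2].mean(0) if len(f) else '')
if len(f)>8:print(circfit(f[:,:2],29))
E
```

```text
41.65 [ 454.20516541 -148.10403119  167.7845499 ] [ 1.58048324e-05  9.40637085e-01 -3.39413837e-01 -3.49001173e-04]
rooster -39.9 [137.02622653] [447.7 442.8] [ 456.3 -148.2] [159.45374492 197.95533537] 177.6983511216996 443.08583368082213
foot 115 [ 455.66501062 -146.39025353]
[ 450.91288823 -143.79959734]
```

View pics/w23.png

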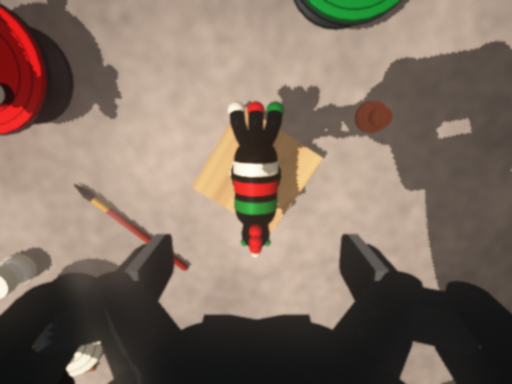

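The rooster is aligned in the jaws: column 256 of 512, yaw -39.9°. Grip.

>>> {"api": "servo_tool", "payload": {
  "grip": [85,85,85,85,85,85,37,37,37,37],
  "linear": [
    [1,0,40],
    [1,0,80],
    [1,0,115],
    [1,0,135],
    [1,0,140],
    [1,0,140],
    [1,0,140],
    [1,0,140],
    [1,0,140],
    [1,0,140]
  ],
  "turn": [0,0,0,0,0,0,0,0,0,0]
}}

```text
time_s: 42.9
ee_pos: [455.7, -148.6, 29.3]
tcp_rot: [0.0, 0.94, -0.34, 0.001]
force: [0.6, 1.0, 4.3]
gripper_width: 41.8
```

>>> {"api": "servo_tool", "payload": {
  "grip": [37,37,37,37,37],
  "linear": [
    [0,0,0],
    [0,0,0],
    [0,0,-10],
    [0,0,-50],
    [0,0,-90]
  ],
  "turn": [0,0,0,0,0]
}}

```text
time_s: 43.52
ee_pos: [453.6, -147.6, 118.2]
tcp_rot: [-0.0, 0.94, -0.34, -0.002]
force: [0.4, -0.4, -1.4]
gripper_width: 41.8
```

```bash
python3 - <<'E'
import json;json.dump([454.8,-148.2,118.3,-39.74],open('st.json','w'))
from h import *
snap('wrist','w24');snap('side','s24');s=observe();print(s['time_s'],s['ee_pos'],s['gripper_width'],s['force'])
a=cv2.imread('pics/w24.png');b=cv2.imread('pics/s24.png')[50:242,200:456];cv2.imwrite('pics/ws24.png',cv2.resize(np.hstack([a,cv2.resize(b,(512,384),interpolation=2)]),(800,300)))
E
python3 plan.py _,_,190,-30,2 560,120,192,-10,5 594,316.4,190,0,3; python3 plan.py _,_,_,_,2 _,_,100,_,3 _,_,80,_,1 _,_,71,_,3
```

```text
43.625 [ 457.5094597  -149.73837606  122.96034413] 41.57464387080335 [ 1.63003173 -0.0415689  -0.8893914 ]
linear [[0, 0, -36], [0, 0, -72], [-18, -55, -72], [-36, -109, -73], [-54, -164, -73], [-72, -219, -73], [-91, -273, -74], [-124, -331, -73], [-157, -389, -72], [-190, -446, -72]]
turn [-5, -10, -14, -18, -22, -26, -30, -33, -36, -40] 10
end [593.8 316.2 190.3] 0.259999999999998
linear [[0, 0, 0], [0, 0, 0], [0, 0, 30], [0, 0, 60], [0, 0, 90], [0, 0, 110], [0, 0, 113], [0, 0, 116], [0, 0, 119]]
turn [0, 0, 0, 0, 0, 0, 0, 0, 0] 9
end [593.8 316.2  71.3] 0.259999999999998
```

View pics/ws24.png

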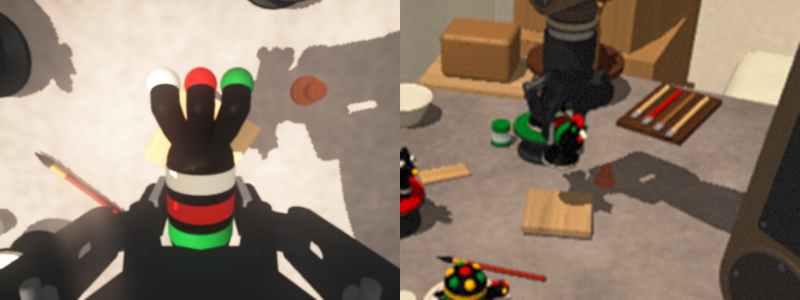

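>>> {"api": "servo_tool", "payload": {
  "grip": [37,37,37,37,37,37,37,37,37,37],
  "linear": [
    [0,0,-36],
    [0,0,-72],
    [-18,-55,-72],
    [-36,-109,-73],
    [-54,-164,-73],
    [-72,-219,-73],
    [-91,-273,-74],
    [-124,-331,-73],
    [-157,-389,-72],
    [-190,-446,-72]
  ],
  "turn": [-5,-10,-14,-18,-22,-26,-30,-33,-36,-40]
}}

```text
time_s: 44.88
ee_pos: [590.8, 306.0, 187.5]
tcp_rot: [0.001, 1.0, 0.003, -0.002]
force: [0.5, -0.8, -1.9]
gripper_width: 42.1
```

>>> {"api": "servo_tool", "payload": {
  "grip": [37,37,37,37,37,37,37,37,37],
  "linear": [
    [0,0,0],
    [0,0,0],
    [0,0,20],
    [0,0,50],
    [0,0,80],
    [0,0,102],
    [0,0,112],
    [0,0,119],
    [0,0,119]
  ],
  "turn": [0,0,0,0,0,0,0,0,0]
}}

```text
time_s: 46.0
ee_pos: [592.2, 304.6, 71.6]
tcp_rot: [-0.0, 1.0, 0.002, 0.0]
force: [-0.3, -0.0, -2.6]
gripper_width: 41.9
```

>>> {"api": "servo_tool", "payload": {
  "grip": [37,37,37,37,37],
  "linear": [
    [0,0,1],
    [0,0,2],
    [0,0,3],
    [0,0,3],
    [0,0,3]
  ],
  "turn": [0,0,0,0,0]
}}

```text
time_s: 46.62
ee_pos: [592.3, 304.7, 69.4]
tcp_rot: [-0.0, 1.0, 0.002, 0.0]
force: [-1.7, 0.2, 3.7]
gripper_width: 41.5
```

```bash
python3 - <<'E'
from h import *
snap('wrist','w25');snap('side','s25');s=observe();print(s['time_s'],s['ee_pos'],s['gripper_width'],s['force'])
a=cv2.imread('pics/w25.png');b=cv2.imread('pics/s25.png')[150:342,60:316];cv2.imwrite('pics/ws25.png',cv2.resize(np.hstack([a,cv2.resize(b,(512,384),interpolation=2)]),(800,300)))
E
```

```text
46.725 [592.25624748 304.77347524  69.41219509] 41.82516213097291 [-1.77091669 -0.59680703  4.71628716]
```

View pics/ws25.png

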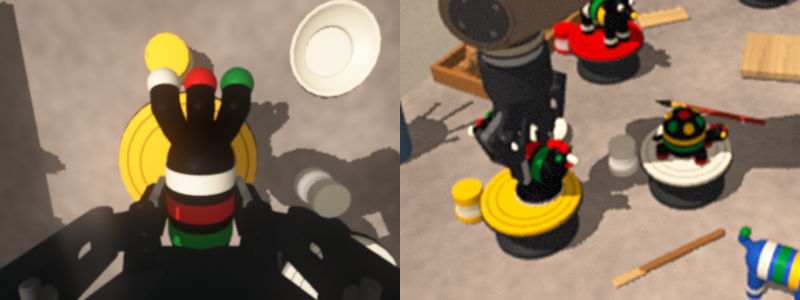

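It stopped 12 mm short in y because the speed cap cut the last row. Lift 8 mm, shift [2,-12], and lower again.

>>> {"api": "servo_tool", "payload": {
  "grip": [37,37,37,37,37,37,37,37,37,37],
  "linear": [
    [0,0,-8],
    [0,0,-12],
    [1,-6,-12],
    [2,-12,-12],
    [2,-12,-12],
    [2,-12,-7],
    [2,-12,-3],
    [2,-12,-1],
    [2,-12,0],
    [2,-12,0]
  ],
  "turn": [0,0,0,0,0,0,0,0,0,0]
}}

```text
time_s: 47.98
ee_pos: [593.9, 316.5, 69.4]
tcp_rot: [0.0, 1.0, 0.002, 0.0]
force: [-2.9, -1.8, 5.0]
gripper_width: 41.9
```

>>> {"api": "servo_tool", "payload": {
  "grip": [37,37],
  "linear": [
    [0,0,0],
    [0,0,0]
  ],
  "turn": [0,0]
}}

```text
time_s: 48.22
ee_pos: [593.9, 316.5, 69.4]
tcp_rot: [0.0, 1.0, 0.002, 0.0]
force: [-3.8, -1.9, 6.0]
gripper_width: 41.9
```

Seated at (593.9,316.5). Release and rise.

>>> {"api": "servo_tool", "payload": {
  "grip": [43,46,55,85,85,85,85,85,85,85],
  "linear": [
    [0,0,0],
    [0,0,0],
    [0,0,0],
    [0,0,0],
    [0,0,0],
    [0,0,-20],
    [0,0,-50],
    [0,0,-80],
    [0,0,-110],
    [0,0,-110]
  ],
  "turn": [0,0,0,0,0,0,0,0,0,0]
}}

```text
time_s: 49.48
ee_pos: [596.2, 317.4, 183.8]
tcp_rot: [-0.002, 1.0, 0.002, 0.004]
force: [-0.4, -0.2, -0.5]
gripper_width: 85.0
```

```bash
python3 - <<'E'
from figs import *
d=snap('wrist','w26');snap('side','s26');snap('top','t26');s=observe();print(s['time_s'],s['ee_pos'],s['gripper_width'])
X=world(d).reshape(-1,3);k=(np.hypot(X[:,0]-594,X[:,1]-316)<100)&(X[:,2]>68)&(X[:,2]<162);Q=X[k]-[0,0,60]
yaw,tt,off,sp,a,n=long(Q,-66,76,55,74);print('rooster',yaw.round(1),np.diff(tt),off.round(1),(off.mean()*a+sp.mean()*n).round(1),sp)
cv2.imwrite('pics/ws26.png',cv2.resize(np.hstack([cv2.imread('pics/w26.png'),cv2.imread('pics/s26.png')]),(800,300)))
E
```

```text
49.625 [593.14442619 316.28608363 177.27009076] 85.0010494967566
rooster 0.3 [126.97679777] [609.3 594.3] [600.  317.5] [294.74260775 333.25143126]
```

View pics/ws26.png

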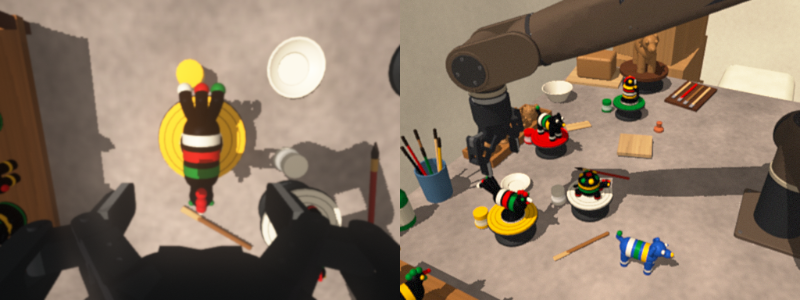

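View pics/t26.png

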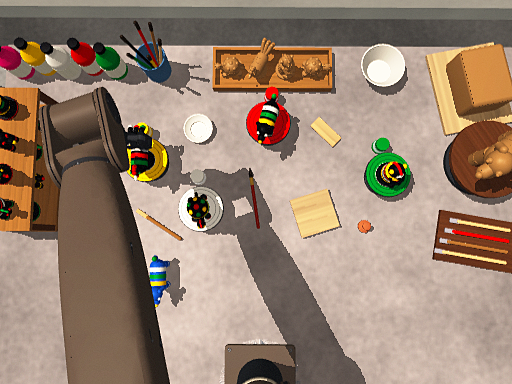

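The rooster is standing on yellow, but its head end is cut off in this estimate. I'll move the arm clear and measure all four from the top camera.

>>> {"api": "servo_tool", "payload": {
  "grip": [85,85,85,85,85,85,85,85,85,85],
  "linear": [
    [0,0,-30],
    [-10,50,-50],
    [-20,100,-50],
    [-35,150,-50],
    [-50,200,-50],
    [-65,250,-50],
    [-80,300,-50],
    [-95,350,-50],
    [-110,400,-50],
    [-110,430,-50]
  ],
  "turn": [0,0,0,0,0,0,0,0,0,0]
}}

```text
time_s: 50.88
ee_pos: [484.0, -115.5, 226.4]
tcp_rot: [-0.001, 1.0, 0.001, -0.002]
force: [0.3, -0.1, -1.1]
gripper_width: 85.3
```

```bash
python3 - <<'E'
from figs import *
snap('top','t27');snap('side','s27');s=observe();print(s['time_s'],s['ee_pos'],s['force'])
def pl(w,nm,lo,hi):
    Q=cloud((nm,),WC[w],60,100)[0]
    if len(Q)<100: print(w,nm,'occluded');return
    yaw,tt,off,sp,a,n=long(Q,lo,hi,55,76);print(w,nm,len(Q),yaw.round(1),np.diff(tt).round(1),off.round(1),'origin',(off.mean()*a+sp.mean()*n).round(1),np.diff(sp).round(1),Q[:,2].max().round(1))
for nm in('t27','s27'):
    pl('yellow',nm,-66,76);pl('red',nm,-78,56)
    for w,r,lo,hi in(('white',28,20,44),('green',25,15,58)):
        Q=cloud((nm,),WC[w],60,60)[0];q=Q[(Q[:,2]>lo)&(Q[:,2]<hi)][:,:2]
        print(w,nm,len(q),circfit(q,r).round(1) if len(q)>8 else'',Q[:,2].max().round(1) if len(Q) else '')
E
```

```text
50.975 [ 484.65704978 -116.10991747  226.5151286 ] [0.30040171 0.48447371 0.27641613]
yellow t27 890 4.5 [136.4] [618.3 612.7] origin [592.6 316.3] [38.] 100.7
red t27 653 -15.6 [126.6] [679.  671.6] origin [697. -15.] [39.4] 98.3
white t27 66 [460.4 166.1] 68.4
green t27 163 [ 552.5 -340.1] 103.4
yellow s27 1885 -2.6 [137.1] [580.4 575.5] origin [593.4 322.1] [31.9] 100.3
red s27 942 -17.4 [126.5] [674.4 666.9] origin [699.9  -9.6] [29.8] 94.7
white s27 332 [462.9 164.1] 66.5
green s27 289 [ 557.  -341.1] 102.5
```

View pics/t27.png

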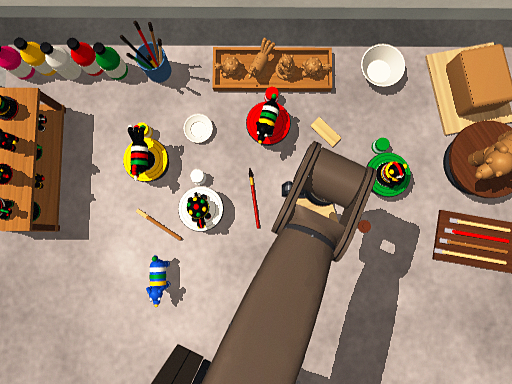

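View pics/s27.png

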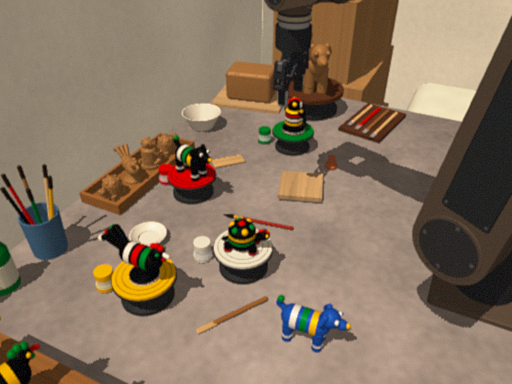

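All four figures are upright on their own wheels and clear of the arm. The dog, rooster and tortoise measure within about 7 mm of centre in every view (monkey within 6 mm).

```bash
python3 -c "
from bench import job_done;print(job_done())"
```

```text
the job is handed in; nothing more can be done
None
```

All four figures are on their own wheels, and I handed the job in at about 51 s of the 141 s allowed. I made two swaps by way of the board. The dog was parked, the tortoise went to white and the dog to red. Then the rooster was parked, the monkey went to green and the rooster to yellow. The blue dog and the other look-alikes were not touched.

**Last checks:** every figure looked upright and at rest in the top and side views, with the gripper open, high up and touching nothing. Distances from the wheel centres, limit 15 mm:

| Figure | Wheel | Best estimate of offset |
|---|---|---|
| Dog | red | about 2–3 mm |
| Rooster | yellow | about 1–2 mm |
| Monkey | green | about 1–2 mm |
| Tortoise | white | about 1–3 mm |

**What went wrong or disagreed:**
- **Fingertip height:** the fingertips measured about 28 mm higher than the reported tool position implied. The first grips on the dog and the tortoise were therefore too high, and I reopened and gripped lower.
- **Rooster on yellow:** it first came down 12 mm short, so I lifted it slightly and set it down again in the right place while still holding it.
- **Camera agreement:** some single-view estimates were 4–7 mm off the others. The side view sees only one flank of the dog and rooster, and the top view has few points on the monkey's body. One wrist reading of the rooster had its head cut off, so I relied on the final top view instead.

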